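# Draw the thin stamp plate off the soap cutter bed and fit it on the stamp stand

### The job

The thin steel stamp plate lies down in the soap cutter bed where nothing can get under or beside it. Press on it lightly, slide it out of the bed's open front until enough of it overhangs to grip, then lift it and lower it over the pin of the stamp stand, so that it lies flat on the stand and square to it, gripped end still pointing out over the stand's front. Be gentle: press the plate only lightly on the bed and on the stand, never let it fall, leave the other things where they are, and let go at the end.

Things in the scene. Friction and masses are not known exactly. Their poses are not given: they have to be found in the camera images.
- plate: Thin bright steel plate, 130 mm long (its x), 56 mm wide (its y), 3 mm thick, about 0.17 kg, loose, with one round through hole. Origin: centre of its underside; z up. It starts flat on the bed's floor, its x axis along the bed's x to a few degrees, its rear end within 10 mm of the bed's back stop.
- plate_hole (a point): Centre of the plate's 12 mm round hole, on the underside: 45 mm from the plate's origin along its +x, so 20 mm from the rear end.
- plate_front (a point): Middle of the plate's front end on the underside, 65 mm from the plate's origin along its -x. This is the end that slides out of the bed and that is gripped, by the plate's two long sides.
- bed: Soap cutter bed: white trough, fixed, 150 mm long (x), 88 wide (y). Origin under its centre, 0 to 10 mm above the table; +x to its back. Level floor, at rest 66 mm above the origin. Walls along both sides, 12 mm thick, 64 mm apart, top 14 mm above the floor at rest; a steel stop of the same height across the back, inner face at x = +67 mm. Front (x = -75 mm) open, clear ahead.
- bed_edge (a point): Middle of the bed's open front edge at the floor's rest height (x -75, z 66 mm in the bed). The floor is sprung: under about 1 N it sinks level by 1 to 13 mm (differs each time, not measured), then bottoms hard; it rises again when let go. Friction of plate on floor 0.42 to 0.48, finger tips on plate about 0.6: once it has bottomed, a press of 4 to 8 N drags the plate. Over 16 N, even briefly, marks the floor.
- stand: Stamp stand: plain aluminium block, fixed, 95 mm long (x), 80 wide (y). Origin under its centre, 0 to 10 mm above the table; front faces -x. Flat top 48 mm above the origin. On it a steel pin, 9 mm in diameter for 8 mm, then tapering to 3 mm at 14 mm height. Press under 25 N. Plate in place (its x along the stand's x): its origin is 27.5 mm towards the front, its front end juts out 45 mm past the block.
- pin_foot (a point): Centre of the pin at the level of the stand's top: 17.5 mm behind the stand's origin (+x), z = 48 mm in the stand's frame.
- soap_bar: Bystander: cream soap bar 82 x 54 x 26 mm, lying between bed and stand. Origin: centre of its underside.
- beaker: Bystander: white plastic beaker, 72 mm across, 115 mm high. Origin: centre of its underside.
- spatula: Bystander: spatula with a green handle, 240 mm long, lying on the table nearer the robot.
- whisk: Bystander: steel whisk, 240 mm long, 48 mm high, lying on the table nearer the robot.
- small_bowl: Bystander: steel bowl, 140 mm across, 70 mm high, far right.
- soap_bar2: Bystander: grey-green soap bar 82 x 54 x 26 mm, at the left.
Things that resemble listed ones, but are neither listed nor needed, are in the scene too. What is shaped like the plate but blue is not meant. Leave any yellow look-alike of the stand alone.

How it is judged:
On the way, in this order (a step that is already met when the one before it is completed fails the run):
1. the plate lies on the bed with its front end overhanging the open edge by at least 25 mm (x of plate_front in the frame of bed below -0.1 m and z of plate in the frame of bed below 0.069 m and angle between plate's own z axis and vertical below 0.06 rad and contact force between plate and bed above 0.3 N), for 0.2 s.
2. the plate is lifted clear of the bed in the fingers (z of plate in the frame of bed above 0.091 m and contact force between plate and bed below 0.05 N and contact force between the fingers and plate above 1 N), for 0.2 s.
At the end, for the whole second after the job is handed in: The plate rests flat on the stand's top (underside of the hole at most 2.5 mm above it, tilt under 0.06 rad), the hole over the pin (centres within 4 mm in plan), square to the stand within 0.15 rad, front end out over the stand's front, at rest and released (horizontal distance between plate_hole and pin_foot below 0.004 m and z of plate_hole in the frame of stand between 0.046 and 0.0505 m and angle between plate's own z axis and vertical below 0.06 rad and angle between the x axis of plate and the x axis of stand, either way round below 0.15 rad and x of plate_front in the frame of stand below -0.05 m and contact force between plate and stand above 0.3 N and linear speed of plate below 0.01 m/s); the robot touches nothing.
It fails at once if the plate is pressed or struck on the bed with more than 16 N (contact force between plate and bed above 16 N).
It fails at once if the plate is pressed or struck on the stand with more than 25 N (contact force between plate and stand above 25 N).
It fails at once if the plate falls (any part of it drops to less than 30 mm above the table) (height (world z) of any of plate, plate_front, plate_hole below 0.03 m).
It fails at once if another thing is moved by more than 30 mm (distance of any of soap_bar, beaker, spatula, whisk, small_bowl, soap_bar2 from where it was at the start of the episode above 0.03 m).
It also fails if it takes over 72 s, if anything falls off the work surface, if the arm or the gripper's body presses on something with over 40 N, if the wrist force passes 120 N, or if a joint passes its speed limit or range.

### The arm

A 6-joint arm with a two-finger parallel gripper is mounted at the origin on the work surface. World frame = base frame: x ahead of the robot, y to its left, z up, the work surface at z = 0. Lengths are in m, angles in rad, forces in N, time in s.
With the tool pointing down it reaches from about 0.15 to 0.775 m from the base axis. Payload 6.1 kg.
Tool frame: the origin (TCP) lies between the finger pads; the fingertips stand arm.nose_length ahead of it and the grasp point (between the pads) lies 3 mm ahead of it (arm.nose_length is the distance from the TCP to the fingertips, in m); y points along the fingers, x is the direction in which the jaws open and shut, and the axes are right-handed (so a half turn about y gives the same grasp; the last joint's range is limited). The gripper opens to 85 mm and grips with 20 to 120 N. Pads are 22 mm wide; open, the fingers measure 114 mm over their backs; the gripper's body (76 mm by 85 mm) begins 54 mm behind the grasp point. The pads swing forward as they close: fully open they stand 13 mm farther back than shut.
Start: joints at [-1.157, 0.126, -0.04, 1.405, 0, 1.571], TCP at [0.211, -0.481, 0.253] pointing down, gripper open.
Joint ranges: [-2.72, 2.72], [-0.95, 1.95], [-1.27, 1.35], [-1.78, 2.02], [-1.46, 1.47], [-3.14, 3.14]. Speed limits (rad/s): [2.39, 2.39, 3.01, 3.14, 3.14, 3.14].

### API

Orientations are given as a 3x3 rotation matrix whose columns are the frame's x, y, z axes.
In Python, from plant import status, camera, camera_model, ticket, outline_of, arm gives the robot as it stands.
- The arm moves only by the tool servo_tool, never from a script. Its argument "moves" is a list of rows, each a list of 5 numbers: the finger opening in cm, from 0 to 8.54, then the shift along the tool's x, y, z in cm, then the turn about the tool's y in rad. A call has 1 to 5 rows; each row shifts and turns the pose as measured when the row begins, along the tool's axes as they then stand; what a row does not reach is not made up. A row lasts 1/8 s, in which the tool goes at most 62.5 mm and 10.7 degrees, less where a joint would pass 70% of its speed; a pose out of reach is approached as far as the arm can. A call with a gripper value outside its range is refused whole. The fingers move at their own pace and stop on an object; "grip_force" is the grip in N (left out, the last holds). Time passes only in rows, so rows that do not move let the fingers close. It gives the time, the measured TCP pose, the force and the opening at its end, in the units of the state.
- status.state(): the state, without advancing time (a new reading comes with each control period).
- camera(name): name is "scene" or "side" or "wrist"; returns (picture, depth): 420x560x3 uint8, red, green, blue; 420x560 float32, m along the optical axis (not along the pixel's ray), 0 where there is no reading.
- camera_model(name): a dict with "intrinsics" (3x3 intrinsics, pixels), "world_from_camera" (4x4, takes a point from camera to world coordinates). Camera axes: x right, y down, z forward; pixel columns grow to the right and rows downward; lengths in m; the calibration is good to about 2 mm. A picture is of the moment at which its call begins: read the wrist's pose just before it. camera_model takes no time and is no camera call; for the wrist camera it gives the pose at the moment of the call.
- ticket.sign_off(): hands the job in, once; it reports no verdict.
Trained networks look in the newest picture that a camera, given by its name, has taken for a name from the list of things; names that differ only in an ending like _2 or _b are one class to them, and where a whole thing is asked for, a point or a joint stands for the part that bears it (a point fixed in the world has none). Each returns a list of dicts, best first, with "score" (0 to 1); they miss things now and then, are a little off and sometimes report something else, mostly with a low value. They report only what shows in the picture. A call takes as long as a camera call. They do not tell look-alikes from the thing itself.
- outline_of(camera, query): "pixels" (420x560 bool, what is visible of it) and "extent" ([centre column, centre row, width, height] in pixels, round what is visible of it).
The state is a dict: "clock": time; "qpos": joint angles; "dq": joint speeds; "tau": joint torques, N m; "tcp_pos": TCP position; "eef_rot": TCP orientation; "wrist_force": force on the tool from outside, world axes, zero at the start; "moment": the same for the moment, N m; "width": finger opening in m.
Only numpy, scipy, OpenCV 4.12 (cv2) and the standard library are available. Lean on these libraries where they do the work, as an engineer would, in place of code of your own. Each camera call takes 0.05 s, during which the arm holds its last target.

## Working session

There is one attempt and no reset: what is moved stays moved. The work goes in short steps, Python scripts to look and compute and a tool call to move; the robot and the scene stay as the last step left them, time stands still between calls to the robot, and variables do not carry over. Pictures are saved under pics/ and viewed, and the job is handed in when it is done.

Besides the shell and the picture viewer there is one more tool, called after "Emit:" in YAML: its name, and indented under it one key for each argument. servo_tool: Moves the arm, as the interface text tells. Its arguments: {"type":"object","properties":{"moves":{"type":"array","items":{"type":"array","items":{"type":"number"}}},"grip_force":{"type":"number"}},"required":["moves"]}

```bash
ls; mkdir -p pics
cat > h.py <<'E'
import numpy as np, cv2
from plant import status, camera, camera_model, ticket, outline_of, arm
def save(n,img): cv2.imwrite(f'pics/{n}.png', img[...,::-1])
def world(name,depth,M=None):
    M=M or camera_model(name); K=np.array(M['intrinsics']); T=np.array(M['world_from_camera'])
    v,u=np.mgrid[:depth.shape[0],:depth.shape[1]]
    P=np.stack([(u-K[0,2])/K[0,0]*depth,(v-K[1,2])/K[1,1]*depth,depth],-1)
    W=P@T[:3,:3].T+T[:3,3]
    W[depth<=0]=np.nan
    return W
def proj(name,p,M=None):
    M=M or camera_model(name); K=np.array(M['intrinsics']); T=np.array(M['world_from_camera'])
    c=T[:3,:3].T@(np.array(p)-T[:3,3]); c=K@c; return c[:2]/c[2]
E
python3 - <<'E'
from h import *
s=status.state()
print({k:np.round(v,3).tolist() for k,v in s.items()}, arm.nose_length)
for n in ['scene','side','wrist']:
    im,d=camera(n); save(n+'0',im); np.savez(f'pics/{n}0.npz',im=im,d=d)
    M=camera_model(n); print(n,np.round(M['intrinsics'],1).tolist(),np.round(M['world_from_camera'],3).tolist())
print(status.state()['clock'])
E
```

```text
pics
{'clock': 0.0, 'qpos': [-1.157, 0.126, -0.041, 1.405, 0.0, 1.571], 'dq': [0.001, -0.002, -0.001, 0.002, -0.001, 0.001], 'tau': [0.001, -43.591, 35.292, 0.017, 0.0, 0.0], 'tcp_pos': [0.211, -0.48, 0.253], 'eef_rot': [[0.402, -0.001, 0.916], [-0.916, 0.001, 0.402], [-0.002, -1.0, 0.0]], 'wrist_force': [-0.45, -0.407, -0.435], 'moment': [-0.04, 0.053, -0.008], 'width': 0.085} 0.022
scene [[417.1, 0.0, 276.6], [0.0, 417.1, 203.7], [0.0, 0.0, 1.0]] [[-0.232, 0.711, -0.663, 1.303], [0.973, 0.173, -0.154, 0.187], [0.005, -0.681, -0.732, 0.95], [0.0, 0.0, 0.0, 1.0]]
side [[477.8, 0.0, 268.2], [0.0, 477.8, 214.3], [0.0, 0.0, 1.0]] [[-0.692, -0.462, 0.555, -0.089], [-0.722, 0.43, -0.542, 0.651], [0.012, -0.776, -0.631, 0.838], [0.0, 0.0, 0.0, 1.0]]
wrist [[335.0, 0.0, 281.3], [0.0, 335.0, 208.6], [0.0, 0.0, 1.0]] [[0.402, -0.883, -0.241, 0.272], [-0.916, -0.389, -0.103, -0.454], [-0.003, 0.263, -0.965, 0.373], [0.0, 0.0, 0.0, 1.0]]
0.15
```

View images.

View pics/scene0.png

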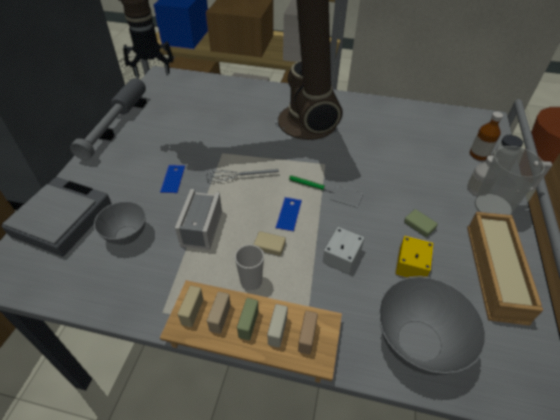

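View pics/side0.png

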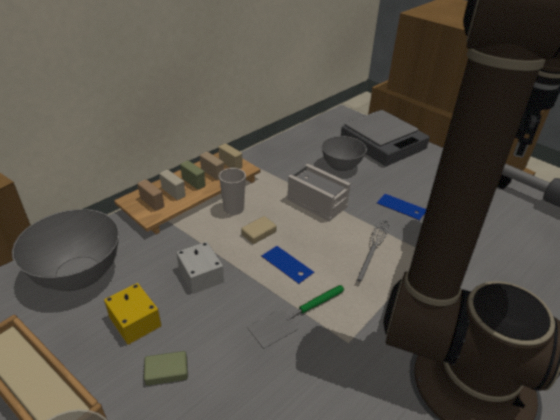

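View pics/wrist0.png

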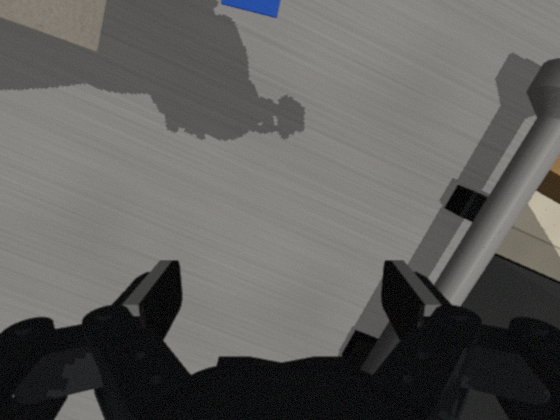

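Run:
```python
from h import *
for n,boxes in [('scene',[(165,175,240,260),(310,215,380,285)]),('side',[(275,150,365,230),(165,230,235,300)])]:
    z=np.load(f'pics/{n}0.npz'); im=z['im']; W=world(n,z['d'])
    tiles=[cv2.resize(im[b:d,a:c],(390,400),interpolation=cv2.INTER_CUBIC) for a,b,c,d in boxes]
    save(n+'crop',np.hstack(tiles))
for n in ['scene','side']:
    camera(n)
    for q in ['plate','bed','stand','soap_bar','beaker','spatula','whisk','soap_bar2','small_bowl']:
        o=outline_of(n,q)
        W=world(n,np.load(f'pics/{n}0.npz')['d'])
        for r in o[:2]:
            P=W[r['pixels']]; P=P[~np.isnan(P[:,0])]
            print(n,q,round(r['score'],2),np.round(r['extent']).tolist(),np.round(np.median(P,0),3), np.round(np.percentile(P,[2,98],axis=0),3).tolist())
print(status.state()['clock'])
```

```text
scene plate 0.83 [196.0, 211.0, 27.0, 35.0] [ 0.588 -0.207  0.074] [[0.525, -0.237, 0.07], [0.645, -0.178, 0.077]]
scene plate 0.82 [173.0, 179.0, 28.0, 27.0] [ 0.418 -0.371  0.005] [[0.351, -0.404, 0.0], [0.478, -0.338, 0.009]]
scene stand 0.72 [241.0, 175.0, 68.0, 10.0] [ 0.344 -0.114  0.022] [[0.312, -0.262, -0.0], [0.403, -0.046, 0.036]]
scene stand 0.69 [415.0, 258.0, 36.0, 42.0] [0.599 0.392 0.06 ] [[0.535, 0.355, 0.01], [0.628, 0.434, 0.065]]
scene soap_bar 0.94 [270.0, 243.0, 30.0, 25.0] [0.615 0.01  0.026] [[0.583, -0.032, 0.002], [0.636, 0.045, 0.03]]
scene soap_bar 0.77 [419.0, 224.0, 35.0, 23.0] [0.44  0.417 0.026] [[0.403, 0.376, 0.003], [0.471, 0.456, 0.03]]
scene beaker 0.89 [248.0, 270.0, 28.0, 46.0] [ 0.74  -0.014  0.079] [[0.699, -0.047, 0.008], [0.767, 0.018, 0.117]]
scene whisk 0.55 [246.0, 173.0, 60.0, 1.0] [ 0.341 -0.11   0.023] [[0.32, -0.239, 0.0], [0.378, -0.054, 0.037]]
scene soap_bar2 0.94 [270.0, 243.0, 30.0, 25.0] [0.615 0.01  0.026] [[0.583, -0.032, 0.002], [0.636, 0.045, 0.03]]
scene soap_bar2 0.77 [419.0, 224.0, 35.0, 23.0] [0.44  0.417 0.026] [[0.403,
[... 1048 characters left out ...]
, 0.116]]
side beaker 0.39 [322.0, 184.0, 49.0, 28.0] [ 0.583 -0.211  0.072] [[0.525, -0.237, 0.069], [0.649, -0.186, 0.076]]
side spatula 0.95 [296.0, 315.0, 96.0, 65.0] [0.35  0.175 0.004] [[0.324, 0.013, 0.0], [0.396, 0.236, 0.021]]
side whisk 0.66 [372.0, 251.0, 30.0, 62.0] [ 0.343 -0.123  0.022] [[0.311, -0.274, -0.001], [0.408, -0.041, 0.032]]
side soap_bar2 0.93 [258.0, 229.0, 33.0, 28.0] [0.599 0.012 0.025] [[0.579, -0.03, 0.006], [0.632, 0.047, 0.029]]
side soap_bar2 0.85 [167.0, 371.0, 42.0, 38.0] [0.423 0.422 0.026] [[0.389, 0.38, 0.001], [0.468, 0.461, 0.029]]
side small_bowl 0.6 [344.0, 155.0, 47.0, 29.0] [ 0.674 -0.429  0.046] [[0.601, -0.473, 0.01], [0.73, -0.342, 0.071]]
1.15
```

Run:
```python
import cv2,numpy as np
a=cv2.imread('pics/scenecrop.png');b=cv2.imread('pics/sidecrop.png')
cv2.imwrite('pics/crops.png',cv2.resize(np.vstack([a,b]),(585,600)))
```

```text
(no output)
```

View pics/crops.png

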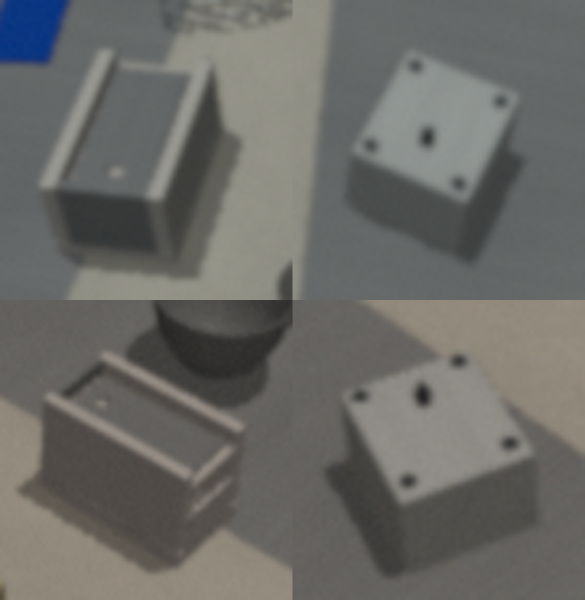

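Run:
```python
from h import *
for n in ['scene','side']:
    W=world(n,np.load(f'pics/{n}0.npz')['d']).reshape(-1,3)
    for nm,c,z0,z1,r in [('bedtop',(0.587,-0.207),0.077,0.10,0.11),('standtop',(0.585,0.215),0.045,0.056,0.09),('pin',(0.585,0.215),0.058,0.09,0.07)]:
        m=(np.hypot(W[:,0]-c[0],W[:,1]-c[1])<r)&(W[:,2]>z0)&(W[:,2]<z1)
        P=W[m]; print(n,nm,len(P))
        if len(P)<3: continue
        print('  med',np.round(np.median(P,0),4), 'rect',[np.round(x,4) for x in cv2.minAreaRect((P[:,:2]*1000).astype(np.float32))])
    m=(np.hypot(W[:,0]-0.585,W[:,1]-0.215)<.03); print(np.round(np.median(W[m],0),4))
```

```text
scene bedtop 526
  med [ 0.6128 -0.1995  0.0841] rect [array([ 590.1083, -205.5129]), array([154.063 ,  89.6489]), np.float64(5.3984)]
scene standtop 296
  med [0.6047 0.2104 0.0548] rect [array([592.5343, 207.9492]), array([80.7987, 99.2517]), np.float64(75.0738)]
scene pin 253
  med [0.5981 0.2062 0.0588] rect [array([593.8923, 209.8134]), array([77.9357, 93.1017]), np.float64(76.208)]
[0.5848 0.215  0.0571]
side bedtop 492
  med [ 0.5936 -0.1857  0.0828] rect [array([ 589.4733, -204.3298]), array([152.2959,  92.4032]), np.float64(5.6726)]
side standtop 492
  med [0.5765 0.2145 0.0549] rect [array([590.6691, 209.8969]), array([81.0493, 98.7941]), np.float64(73.285)]
side pin 175
  med [0.5915 0.2113 0.0587] rect [array([590.3584, 210.0172]), array([76.4561, 89.8671]), np.float64(73.9835)]
[0.5851 0.2149 0.0567]
```

Emit:
servo_tool:
  moves:
    - [8.5,-1.7,0,5.7,0]
    - [8.5,-1.7,0,5.7,0]
    - [8.5,-1.7,0,5.7,0]
    - [8.5,-1.7,0,5.7,0]
    - [8.5,-1.7,0,5.7,0]

```text
clock: 1.78
tcp_pos: [0.4421, -0.2871, 0.2532]
eef_rot: [[0.393, 0.001, 0.92], [-0.92, -0.002, 0.393], [0.002, -1.0, 0.0]]
wrist_force: [0.8, 0.3, 0.4]
width: 0.0852
```

Emit:
servo_tool:
  moves:
    - [8.5,-1.8,0,5.5,0]
    - [8.5,-1.8,0,5.5,0.1]
    - [8.5,0,0,0,0.16]
    - [8.5,0,0,0,0.06]
    - [8.5,0,0,0,0]

```text
clock: 2.4
tcp_pos: [0.5354, -0.2034, 0.2521]
eef_rot: [[0.082, 0.001, 0.997], [-0.997, -0.002, 0.082], [0.002, -1.0, 0.001]]
wrist_force: [-0.3, 0.4, -0.5]
width: 0.0854
```

Run:
```python
from h import *
s=status.state(); print(np.round(s['qpos'],3),np.round(s['tcp_pos'],4),np.round(s['eef_rot'],3).tolist())
im,d=camera('wrist'); M=camera_model('wrist'); save('wrist1',im); np.savez('pics/wrist1.npz',im=im,d=d,T=M['world_from_camera'],K=M['intrinsics'])
```

```text
[-3.630e-01  2.160e-01  6.600e-02  1.419e+00 -1.000e-03  2.697e+00] [ 0.5354 -0.2034  0.2521] [[0.082, 0.001, 0.997], [-0.997, -0.002, 0.082], [0.002, -1.0, 0.001]]
```

View pics/wrist1.png

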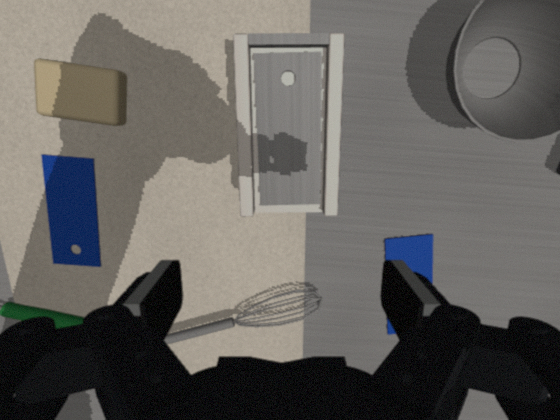

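```bash
python3 - <<'E'
from h import *
z=np.load('pics/wrist1.npz'); M=dict(intrinsics=z['K'],world_from_camera=z['T'])
d=z['d'];W=world('wrist',d,M); 
for u,v in [(270,100),(300,180),(288,78),(247,100),(333,100),(250,180),(245,60),(288,210),(288,39),(280,130)]: print((u,v),np.round(W[v,u],4))
P=W[30:220,230:350].reshape(-1,3)
m=(P[:,2]>0.077)&(P[:,2]<0.1); Q=P[m]; print('bed',np.median(Q[:,2]),cv2.minAreaRect((Q[:,:2]*1000).astype(np.float32)))
save('wrist1c',cv2.resize(z['im'][25:220,225:355],(520,780//1),interpolation=cv2.INTER_CUBIC)[:,:])
E
python3 -c "
import cv2;a=cv2.imread('pics/wrist1c.png');cv2.imwrite('pics/wrist1d.png',cv2.resize(a,(400,600)))"
```

```text
(270, 100) [ 0.6154 -0.1874  0.0722]
(300, 180) [ 0.5487 -0.2196  0.0727]
(288, 78) [ 0.6346 -0.2012  0.0691]
(247, 100) [ 0.6134 -0.1689  0.0831]
(333, 100) [ 0.6192 -0.2394  0.0837]
(250, 180) [ 0.5468 -0.1752  0.0822]
(245, 60) [ 0.6436 -0.1657  0.0834]
(288, 210) [ 0.5187 -0.2114  0.0691]
(288, 39) [ 0.6618 -0.1986  0.0829]
(280, 130) [ 0.5912 -0.1979  0.0727]
bed 0.08314193801674863 ((591.9286499023438, -205.13233947753906), (149.79310607910156, 88.276123046875), 4.886076927185059)
```

View pics/wrist1d.png

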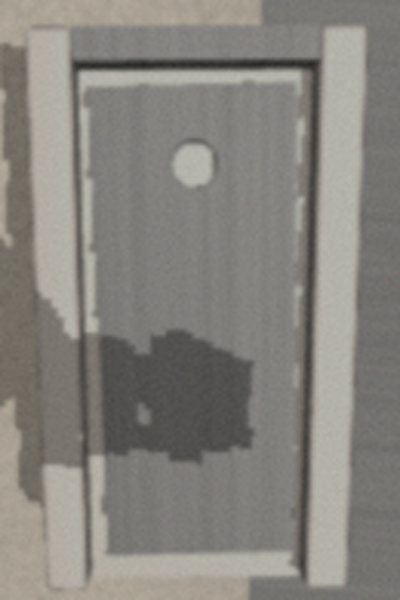

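Emit:
servo_tool:
  moves:
    - [8.5,-5.9,0,0.5,0]
    - [8.5,-5.9,0,0.5,0]
    - [8.5,-5.9,0,0.5,0]
    - [8.5,-5.9,0,0.5,0]
    - [8.5,-5.9,0,0.5,0]

```text
clock: 3.08
tcp_pos: [0.5392, 0.0691, 0.2518]
eef_rot: [[0.119, 0.0, 0.993], [-0.993, 0.019, 0.119], [-0.019, -1.0, 0.002]]
wrist_force: [0.8, -0.8, -0.7]
width: 0.0848
```

Emit:
servo_tool:
  moves:
    - [8.5,-5.9,0,0.5,0]
    - [8.5,-5.9,0,0.5,0]
    - [8.5,0,0,0,0]
    - [8.5,0,0,0,0]

```text
clock: 3.58
tcp_pos: [0.5424, 0.1338, 0.2557]
eef_rot: [[0.213, -0.011, 0.977], [-0.975, 0.062, 0.213], [-0.063, -0.998, 0.002]]
wrist_force: [-0.3, -0.3, 0.5]
width: 0.0851
```

Run:
```python
from h import *
s=status.state(); print(np.round(s['qpos'],3),np.round(s['tcp_pos'],4))
im,d=camera('wrist'); M=camera_model('wrist'); save('wrist2',im); np.savez('pics/wrist2.npz',im=im,d=d,T=M['world_from_camera'],K=M['intrinsics'])
```

```text
[0.211 0.188 0.038 1.419 0.063 3.138] [0.5424 0.1338 0.2557]
```

View pics/wrist2.png

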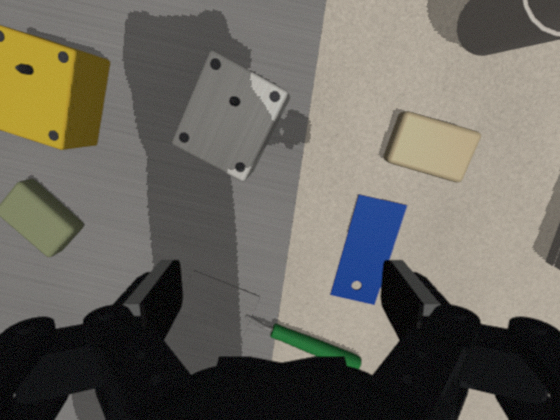

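Run:
```python
from h import *
z=np.load('pics/wrist2.npz'); M=dict(intrinsics=z['K'],world_from_camera=z['T'])
W=world('wrist',z['d'],M)
P=W[40:190,165:295].reshape(-1,3); m=(P[:,2]>0.052)&(P[:,2]<0.062); Q=P[m]
print(np.median(Q[:,2]),cv2.minAreaRect((Q[:,:2]*1000).astype(np.float32)))
m=(P[:,2]>0.063)&(P[:,2]<0.1);Q=P[m];print(len(Q),np.round(np.mean(Q,0),4),Q[:,2].max())
for u,v in [(235,101),(215,110),(250,110),(234,150)]: print(np.round(W[v,u],4))
save('wrist2c',cv2.resize(z['im'][40:190,165:300],(540,600),interpolation=cv2.INTER_CUBIC))
for th in [-14.5,-15,-15.5]:
  r=np.deg2rad(th);print(th)
```

```text
0.056049436820764964 ((593.6893310546875, 209.61639404296875), (80.07823944091797, 95.0406265258789), 74.65859985351562)
80 [0.6106 0.2042 0.0669] 0.07162172340280187
[0.6104 0.203  0.0675]
[0.5987 0.2223 0.0563]
[0.6056 0.1902 0.0562]
[0.5664 0.1983 0.0566]
-14.5
-15
-15.5
```

View pics/wrist2c.png

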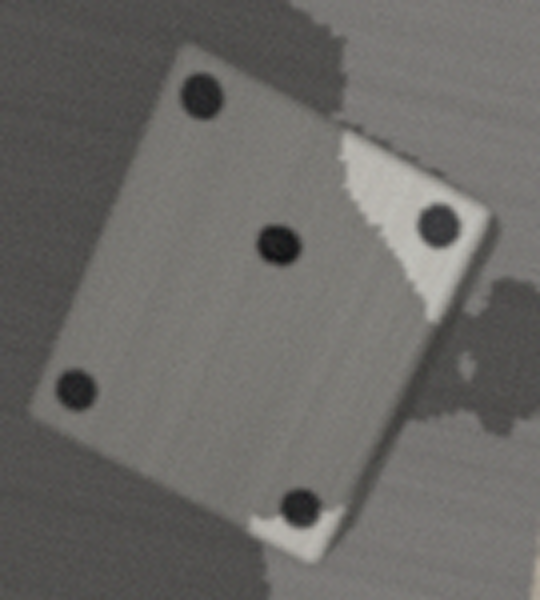

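Emit:
servo_tool:
  moves:
    - [8.5,0,0,0,-0.18]
    - [8.5,0,0,0,-0.18]

```text
clock: 3.88
tcp_pos: [0.5424, 0.1316, 0.2558]
eef_rot: [[0.55, -0.011, 0.835], [-0.833, 0.061, 0.549], [-0.057, -0.998, 0.025]]
wrist_force: [0.4, 0.4, 0.1]
width: 0.0851
```

Emit:
servo_tool:
  moves:
    - [8.5,0,0,0,-0.185]
    - [8.5,0,0,0,-0.185]
    - [8.5,0,0,0,-0.185]
    - [8.5,0,0,0,-0.185]
    - [8.5,0,0,0,-0.185]

```text
clock: 4.5
tcp_pos: [0.5423, 0.1255, 0.2561]
eef_rot: [[0.999, -0.01, 0.051], [-0.05, 0.06, 0.997], [-0.013, -0.998, 0.059]]
wrist_force: [0.2, 0.1, -0.1]
width: 0.085
```

Emit:
servo_tool:
  moves:
    - [8.5,0,0,0,-0.185]
    - [8.5,0,0,0,-0.185]
    - [8.5,0,0,0,-0.185]
    - [8.5,0,0,0,-0.185]
    - [8.5,0,0,0,-0.185]

```text
clock: 5.12
tcp_pos: [0.5422, 0.1194, 0.2564]
eef_rot: [[0.632, -0.009, -0.775], [0.774, 0.058, 0.631], [0.04, -0.998, 0.044]]
wrist_force: [-0.6, -0.0, 0.3]
width: 0.0847
```

Emit:
servo_tool:
  moves:
    - [8.5,0,0,0,-0.185]
    - [8.5,0,0,0,-0.185]
    - [8.5,0,0,0,-0.185]
    - [8.5,0,0,0,-0.185]
    - [8.5,0,0,0,-0.185]

```text
clock: 5.75
tcp_pos: [0.542, 0.1133, 0.2567]
eef_rot: [[-0.251, -0.008, -0.968], [0.966, 0.057, -0.251], [0.057, -0.998, -0.007]]
wrist_force: [0.6, -0.1, -0.6]
width: 0.0848
```

Emit:
servo_tool:
  moves:
    - [8.5,0,0,0,-0.185]
    - [8.5,0,0,0,-0.185]
    - [8.5,0,0,0,-0.185]
    - [8.5,0,0,0,-0.185]
    - [8.5,0,0,0,-0.185]

```text
clock: 6.38
tcp_pos: [0.5417, 0.1072, 0.257]
eef_rot: [[-0.929, -0.007, -0.371], [0.37, 0.055, -0.927], [0.027, -0.998, -0.049]]
wrist_force: [-0.3, -0.4, -0.7]
width: 0.0855
```

Emit:
servo_tool:
  moves:
    - [8.5,0,0,0,-0.185]
    - [8.5,0,0,0,-0.185]
    - [8.5,0,0,0,-0.185]
    - [8.5,0,0,0,-0.185]
    - [8.5,0,0,0,-0.185]

```text
clock: 7.0
tcp_pos: [0.5414, 0.1011, 0.2573]
eef_rot: [[-0.849, -0.006, 0.529], [-0.529, 0.053, -0.847], [-0.023, -0.999, -0.049]]
wrist_force: [0.5, 0.2, -0.2]
width: 0.0851
```

Run:
```python
from h import *
s=status.state(); print(np.round(s['qpos'],3),np.round(s['tcp_pos'],4),s['clock'])
```

```text
[ 0.158  0.173  0.023  1.419  0.054 -1.97 ] [0.5414 0.1011 0.2573] 7.0
```

Emit:
servo_tool:
  moves:
    - [8.5,0,0,0,-0.185]
    - [8.5,0,0,0,-0.185]
    - [8.5,0,0,0,-0.185]
    - [8.5,0,0,0,-0.185]
    - [8.5,0,0,0,-0.185]

```text
clock: 7.62
tcp_pos: [0.5409, 0.095, 0.2577]
eef_rot: [[-0.076, -0.005, 0.997], [-0.996, 0.052, -0.075], [-0.051, -0.999, -0.009]]
wrist_force: [0.4, 0.1, 0.0]
width: 0.0852
```

Emit:
servo_tool:
  moves:
    - [8.5,0,0,0,-0.185]
    - [8.5,0,0,0,-0.185]
    - [8.5,0,0,0,-0.185]

```text
clock: 8.0
tcp_pos: [0.5158, 0.1761, 0.2576]
eef_rot: [[0.333, 0.018, 0.943], [-0.943, -0.017, 0.333], [0.022, -1.0, 0.012]]
wrist_force: [0.6, 0.6, -0.4]
width: 0.085
```

Run:
```python
from h import *
s=status.state(); print(np.round(s['qpos'],3),np.round(s['tcp_pos'],4),s['clock'])
```

```text
[ 3.400e-01  1.550e-01  3.000e-03  1.407e+00 -2.200e-02 -3.141e+00] [0.5158 0.1761 0.2576] 8.0
```

Emit:
servo_tool:
  moves:
    - [0,0,0,0,0.185]
    - [0,0,0,0,0.185]
    - [0,0,0,0,0.185]
    - [0,0,0,0,0.185]
    - [0,0,0,0,0.185]
  grip_force: 30

```text
clock: 8.62
tcp_pos: [0.5145, 0.1747, 0.258]
eef_rot: [[-0.566, 0.019, 0.824], [-0.824, -0.018, -0.566], [0.004, -1.0, 0.026]]
wrist_force: [-0.2, 0.4, 0.6]
width: -0.0004
```

Emit:
servo_tool:
  moves:
    - [0,0,0,0,0.185]
    - [0,0,0,0,0.185]
    - [0,0,0,0,0.185]
    - [0,0,0,0,0.185]
    - [0,0,0,0,0.185]

```text
clock: 9.25
tcp_pos: [0.5149, 0.1688, 0.2584]
eef_rot: [[-0.999, 0.02, 0.031], [-0.032, -0.02, -0.999], [-0.019, -1.0, 0.02]]
wrist_force: [-0.1, -1.0, -0.6]
width: 0.0001
```

Emit:
servo_tool:
  moves:
    - [0,0,0,0,0.185]
    - [0,0,0,0,0.185]
    - [0,0,0,0,0.185]
    - [0,0,0,0,0.185]
    - [0,0,0,0,0.185]

```text
clock: 9.88
tcp_pos: [0.5153, 0.1628, 0.2587]
eef_rot: [[-0.617, 0.02, -0.787], [0.787, -0.021, -0.617], [-0.029, -1.0, -0.003]]
wrist_force: [-0.2, -0.1, -0.4]
width: -0.0001
```

```bash
cat >> h.py <<'E'
def rel(target,yaw,s=None):
    "cm shift in tool axes and turn to reach TCP target xyz / tool-z yaw (rad)"
    s=s or status.state(); R=np.array(s['eef_rot']); p=np.array(s['tcp_pos'])
    cur=np.arctan2(R[1,2],R[0,2]); dy=(yaw-cur+np.pi)%(2*np.pi)-np.pi
    print('t',round(s['clock'],2),'q',np.round(s['qpos'],3).tolist(),'tcp',np.round(p,4).tolist(),'yaw',round(np.degrees(cur),2),'ydir',np.round(R[:,1],3).tolist(),'w',round(s['width'],4),'F',np.round(s['wrist_force'],2).tolist())
    print('shift cm',np.round(R.T@(np.array(target)-p)*100,2).tolist(),'turn',round(-dy,3))
E
python3 - <<'E'
from h import *
rel([0.6097,-0.2037,0.115],np.deg2rad(184.9))
E
```

```text
t 9.88 q [0.319, 0.145, -0.006, 1.408, -0.027, -0.346] tcp [0.5153, 0.1628, 0.2587] yaw -141.9 ydir [0.02, -0.021, -1.0] w -0.0001 F [-0.21, -0.07, -0.44]
shift cm [-34.23, 15.34, 15.22] turn 0.579
```

Emit:
servo_tool:
  moves:
    - [0,0,0,0,0.185]
    - [0,0,0,0,0.185]
    - [0,0,0,0,0.185]
    - [0,-6.0,0,-1,0.02]
    - [0,-6.0,0,-1,0]

```text
clock: 10.5
tcp_pos: [0.5465, 0.0406, 0.2622]
eef_rot: [[-0.085, 0.021, -0.996], [0.996, -0.022, -0.085], [-0.024, -1.0, -0.019]]
wrist_force: [0.8, -0.3, 0.4]
width: -0.0002
```

Emit:
servo_tool:
  moves:
    - [0,-6.0,0,-1,0]
    - [0,-6.0,0,-1,0]
    - [0,-6.0,0,-1,0]
    - [0,-5.0,0,-1,0]
    - [0,0,0,0,0]

```text
clock: 11.12
tcp_pos: [0.6036, -0.1999, 0.2686]
eef_rot: [[-0.073, 0.022, -0.997], [0.997, -0.024, -0.073], [-0.025, -0.999, -0.02]]
wrist_force: [-0.3, -0.4, 0.0]
width: -0.0
```

Run:
```python
from h import *
rel([0.6097,-0.2037,0.115],np.deg2rad(184.9))
```

```text
t 11.12 q [-0.313, 0.321, 0.239, 1.461, -0.016, -0.386] tcp [0.6036, -0.1999, 0.2686] yaw -175.8 ydir [0.022, -0.024, -0.999] w -0.0 F [-0.27, -0.38, 0.04]
shift cm [-0.04, 15.37, -0.28] turn -0.012
```

Emit:
servo_tool:
  moves:
    - [0,0,5,-0.1,-0.012]
    - [0,0,5,-0.1,0]
    - [0,0,5,-0.1,0]
    - [0,0,0,0,0]

```text
clock: 11.62
tcp_pos: [0.6081, -0.205, 0.1167]
eef_rot: [[-0.081, 0.024, -0.996], [0.996, -0.024, -0.081], [-0.026, -0.999, -0.022]]
wrist_force: [-0.4, 0.2, 0.3]
width: -0.0
```

Run:
```python
from h import *
rel([0.6097,-0.2037,0.095],np.deg2rad(184.9))
im,d=camera('wrist'); M=camera_model('wrist'); save('wrist3',im)
im,d=camera('side'); save('side3',cv2.resize(im[120:260,230:410],(720,560),interpolation=cv2.INTER_CUBIC))
```

```text
t 11.62 q [-0.318, 0.351, -0.053, 1.136, -0.016, -0.4] tcp [0.6081, -0.205, 0.1167] yaw -175.35 ydir [0.024, -0.024, -0.999] w -0.0 F [-0.43, 0.18, 0.26]
shift cm [0.17, 2.17, -0.13] turn -0.004
```

View pics/wrist3.png

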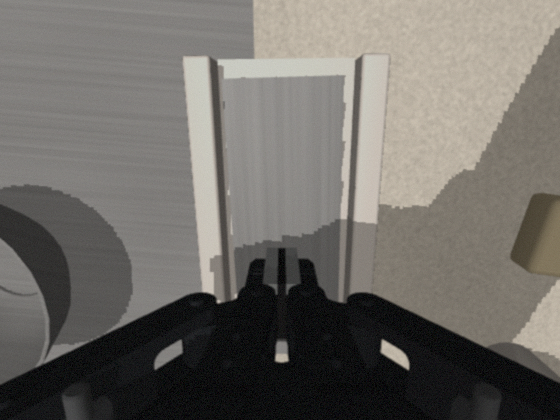

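View pics/side3.png

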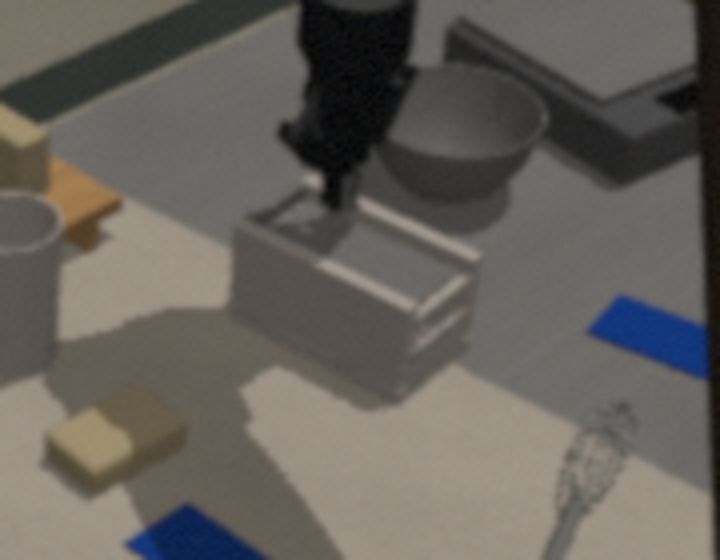

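Emit:
servo_tool:
  moves:
    - [0,0.1,1.0,0,0]
    - [0,0,0.8,-0.05,0]
    - [0,0,0.1,0,0]

```text
clock: 12.1
tcp_pos: [0.6152, -0.206, 0.1084]
eef_rot: [[-0.081, 0.041, -0.996], [0.996, -0.03, -0.082], [-0.033, -0.999, -0.038]]
wrist_force: [-0.2, 0.5, 0.9]
width: 0.0002
```

Emit:
servo_tool:
  moves:
    - [0,0,0.1,0,0]

```text
clock: 12.22
tcp_pos: [0.6156, -0.2061, 0.108]
eef_rot: [[-0.081, 0.042, -0.996], [0.996, -0.03, -0.082], [-0.034, -0.999, -0.039]]
wrist_force: [0.4, 0.7, 0.3]
width: 0.0003
```

Emit:
servo_tool:
  moves:
    - [0,0,0.1,0,0]

```text
clock: 12.35
tcp_pos: [0.6158, -0.2062, 0.1072]
eef_rot: [[-0.081, 0.042, -0.996], [0.996, -0.03, -0.082], [-0.034, -0.999, -0.04]]
wrist_force: [-0.4, -0.8, -0.0]
width: 0.0002
```

Emit:
servo_tool:
  moves:
    - [0,0,0.1,0,0]

```text
clock: 12.48
tcp_pos: [0.6159, -0.2062, 0.1062]
eef_rot: [[-0.081, 0.042, -0.996], [0.996, -0.031, -0.082], [-0.034, -0.999, -0.04]]
wrist_force: [-0.1, 0.7, -0.1]
width: 0.0002
```

Emit:
servo_tool:
  moves:
    - [0,0,0.1,0,0]

```text
clock: 12.6
tcp_pos: [0.6159, -0.2063, 0.1052]
eef_rot: [[-0.081, 0.042, -0.996], [0.996, -0.03, -0.082], [-0.034, -0.999, -0.04]]
wrist_force: [-0.5, 0.4, -0.4]
width: 0.0
```

Run:
```python
from h import *
rel([0.6097,-0.2037,0.095],np.deg2rad(184.9))
print(np.round(status.state()['tau'],1),np.round(status.state()['dq'],3))
```

```text
t 12.6 q [-0.316, 0.356, -0.073, 1.092, -0.016, -0.398] tcp [0.6159, -0.2063, 0.1052] yaw -175.3 ydir [0.042, -0.03, -0.999] w 0.0 F [-0.5, 0.36, -0.42]
shift cm [0.34, 0.99, 0.64] turn -0.003
[  0.  -57.7  34.7  -0.5  -0.1   0. ] [-0.     0.005 -0.014 -0.016  0.    -0.001]
```

Emit:
servo_tool:
  moves:
    - [0,0,0,0.6,0]
    - [0,0.1,0.3,0,0]
    - [0,0.1,0.3,0,0]

```text
clock: 12.98
tcp_pos: [0.6095, -0.205, 0.0986]
eef_rot: [[-0.08, 0.042, -0.996], [0.996, -0.031, -0.082], [-0.034, -0.999, -0.04]]
wrist_force: [-1.4, -0.2, -0.7]
width: 0.0002
```

Emit:
servo_tool:
  moves:
    - [0,0,0.15,0,0]
    - [0,0,0.15,0,0]

```text
clock: 13.22
tcp_pos: [0.6095, -0.2049, 0.0951]
eef_rot: [[-0.081, 0.042, -0.996], [0.996, -0.03, -0.082], [-0.034, -0.999, -0.039]]
wrist_force: [0.3, -0.6, -0.2]
width: -0.0001
```

Emit:
servo_tool:
  moves:
    - [0,0,0.1,0,0]

```text
clock: 13.35
tcp_pos: [0.6096, -0.2049, 0.094]
eef_rot: [[-0.081, 0.042, -0.996], [0.996, -0.03, -0.082], [-0.034, -0.999, -0.039]]
wrist_force: [-0.4, 0.5, 0.9]
width: -0.0001
```

Emit:
servo_tool:
  moves:
    - [0,0,0.1,0,0]

```text
clock: 13.48
tcp_pos: [0.6096, -0.205, 0.093]
eef_rot: [[-0.081, 0.042, -0.996], [0.996, -0.03, -0.082], [-0.034, -0.999, -0.039]]
wrist_force: [-0.9, 0.3, 0.2]
width: 0.0
```

Emit:
servo_tool:
  moves:
    - [0,0,0.1,0,0]

```text
clock: 13.6
tcp_pos: [0.6097, -0.205, 0.092]
eef_rot: [[-0.081, 0.042, -0.996], [0.996, -0.03, -0.082], [-0.034, -0.999, -0.039]]
wrist_force: [-0.4, -0.2, 1.2]
width: 0.0001
```

Emit:
servo_tool:
  moves:
    - [0,0,0.07,0,0]

```text
clock: 13.72
tcp_pos: [0.6097, -0.205, 0.0913]
eef_rot: [[-0.081, 0.042, -0.996], [0.996, -0.03, -0.082], [-0.034, -0.999, -0.039]]
wrist_force: [-0.5, -0.1, 0.3]
width: 0.0001
```

Emit:
servo_tool:
  moves:
    - [0,0,0.07,0,0]

```text
clock: 13.85
tcp_pos: [0.6097, -0.205, 0.0906]
eef_rot: [[-0.081, 0.042, -0.996], [0.996, -0.03, -0.082], [-0.034, -0.999, -0.039]]
wrist_force: [-0.3, -0.0, 0.9]
width: 0.0
```

Emit:
servo_tool:
  moves:
    - [0,0,0.07,0,0]

```text
clock: 13.98
tcp_pos: [0.6098, -0.205, 0.0899]
eef_rot: [[-0.081, 0.042, -0.996], [0.996, -0.03, -0.082], [-0.034, -0.999, -0.039]]
wrist_force: [-0.9, 1.0, 0.2]
width: 0.0001
```

Emit:
servo_tool:
  moves:
    - [0,0,0.07,0,0]

```text
clock: 14.1
tcp_pos: [0.6098, -0.205, 0.0891]
eef_rot: [[-0.081, 0.042, -0.996], [0.996, -0.03, -0.082], [-0.034, -0.999, -0.039]]
wrist_force: [-0.6, -0.1, 0.6]
width: 0.0001
```

```bash
cat >> h.py <<'E'
def look(n,name='wrist'):
    M=camera_model(name); im,d=camera(name); save(n,im); W=world(name,d,M)
    np.savez(f'pics/{n}.npz',im=im,d=d,T=M['world_from_camera'],K=M['intrinsics']); return im,W
E
python3 - <<'E'
from h import *
im,W=look('wrist4')
for sl in [(90,120),(130,160)]: print(np.nanmedian(W[sl[0]:sl[1],260:310].reshape(-1,3),0))
print('walls',np.nanmedian(W[100:200,195:210].reshape(-1,3),0),np.nanmedian(W[100:200,366:380].reshape(-1,3),0), 'front edge', W[68,280])
E
```

```text
[ 0.53947719 -0.21035055  0.06665451]
[ 0.55525601 -0.20897678  0.06670224]
walls [ 0.55853831 -0.24055782  0.07890395] [ 0.55276517 -0.17593097  0.08170528] front edge [ 0.52613292 -0.2131604   0.06649118]
```

View pics/wrist4.png

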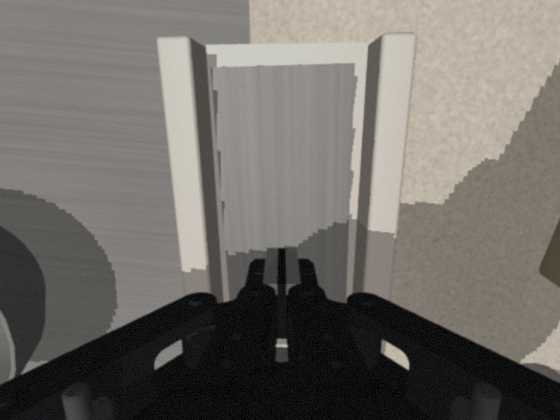

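Emit:
servo_tool:
  moves:
    - [0,0,0.07,0,0]

```text
clock: 14.28
tcp_pos: [0.6099, -0.2051, 0.0883]
eef_rot: [[-0.081, 0.042, -0.996], [0.996, -0.03, -0.082], [-0.034, -0.999, -0.039]]
wrist_force: [-0.6, 0.1, 0.1]
width: -0.0002
```

Emit:
servo_tool:
  moves:
    - [0,0,0.07,0,0]

```text
clock: 14.4
tcp_pos: [0.6099, -0.2051, 0.0876]
eef_rot: [[-0.081, 0.042, -0.996], [0.996, -0.03, -0.082], [-0.034, -0.999, -0.039]]
wrist_force: [0.2, 0.7, 1.6]
width: -0.0003
```

Emit:
servo_tool:
  moves:
    - [0,0,0.07,0,0]

```text
clock: 14.52
tcp_pos: [0.6099, -0.2051, 0.0869]
eef_rot: [[-0.081, 0.042, -0.996], [0.996, -0.03, -0.082], [-0.034, -0.999, -0.039]]
wrist_force: [-0.6, -0.5, 0.0]
width: 0.0002
```

Emit:
servo_tool:
  moves:
    - [0,0,0.07,0,0]

```text
clock: 14.65
tcp_pos: [0.6099, -0.2051, 0.0861]
eef_rot: [[-0.081, 0.042, -0.996], [0.996, -0.03, -0.082], [-0.034, -0.999, -0.039]]
wrist_force: [-1.6, 0.4, 0.1]
width: 0.0
```

Emit:
servo_tool:
  moves:
    - [0,0,0.07,0,0]

```text
clock: 14.78
tcp_pos: [0.6099, -0.2051, 0.0854]
eef_rot: [[-0.081, 0.042, -0.996], [0.996, -0.03, -0.082], [-0.034, -0.999, -0.039]]
wrist_force: [-1.1, -0.1, 1.4]
width: -0.0004
```

Emit:
servo_tool:
  moves:
    - [0,0,0.07,0,0]

```text
clock: 14.9
tcp_pos: [0.6099, -0.2051, 0.0846]
eef_rot: [[-0.081, 0.042, -0.996], [0.996, -0.03, -0.082], [-0.033, -0.999, -0.039]]
wrist_force: [-1.0, 0.2, 1.5]
width: 0.0002
```

Emit:
servo_tool:
  moves:
    - [0,0,0.07,0,0]

```text
clock: 15.02
tcp_pos: [0.61, -0.2051, 0.0843]
eef_rot: [[-0.081, 0.042, -0.996], [0.996, -0.03, -0.082], [-0.034, -0.999, -0.04]]
wrist_force: [-2.6, 1.8, 4.9]
width: -0.0
```

Emit:
servo_tool:
  moves:
    - [0,0,0.07,0,0]

```text
clock: 15.15
tcp_pos: [0.61, -0.2051, 0.0843]
eef_rot: [[-0.081, 0.043, -0.996], [0.996, -0.03, -0.082], [-0.034, -0.999, -0.04]]
wrist_force: [-3.1, 1.3, 7.7]
width: 0.0002
```

Emit:
servo_tool:
  moves:
    - [0,0,0.07,0,0]

```text
clock: 15.28
tcp_pos: [0.61, -0.2051, 0.0843]
eef_rot: [[-0.081, 0.043, -0.996], [0.996, -0.03, -0.082], [-0.034, -0.999, -0.04]]
wrist_force: [-1.5, 0.6, 6.2]
width: 0.0
```

Emit:
servo_tool:
  moves:
    - [0,0,0.07,0,0]

```text
clock: 15.4
tcp_pos: [0.6099, -0.2051, 0.0843]
eef_rot: [[-0.081, 0.043, -0.996], [0.996, -0.031, -0.082], [-0.034, -0.999, -0.041]]
wrist_force: [-3.7, 1.0, 5.6]
width: 0.0001
```

Emit:
servo_tool:
  moves:
    - [0,0,0.05,0.4,0]

```text
clock: 15.52
tcp_pos: [0.6071, -0.2056, 0.0845]
eef_rot: [[-0.081, 0.046, -0.996], [0.996, -0.031, -0.082], [-0.035, -0.998, -0.043]]
wrist_force: [1.8, 0.6, 3.1]
width: -0.0
```

Emit:
servo_tool:
  moves:
    - [0,0,0.05,0.4,0]

```text
clock: 15.65
tcp_pos: [0.6039, -0.2062, 0.0845]
eef_rot: [[-0.081, 0.048, -0.996], [0.996, -0.032, -0.083], [-0.035, -0.998, -0.046]]
wrist_force: [1.7, 0.8, 3.9]
width: 0.0001
```

Emit:
servo_tool:
  moves:
    - [0,0,0.05,0.4,0]

```text
clock: 15.78
tcp_pos: [0.6006, -0.2067, 0.0844]
eef_rot: [[-0.081, 0.05, -0.995], [0.996, -0.032, -0.083], [-0.036, -0.998, -0.048]]
wrist_force: [3.1, 0.2, 5.1]
width: -0.0002
```

Emit:
servo_tool:
  moves:
    - [0,0,0.06,0.4,0]

```text
clock: 15.9
tcp_pos: [0.5972, -0.2072, 0.0843]
eef_rot: [[-0.081, 0.053, -0.995], [0.996, -0.032, -0.083], [-0.037, -0.998, -0.05]]
wrist_force: [3.4, -0.4, 5.6]
width: -0.0002
```

Run:
```python
from h import *
im,W=look('wrist5')
print(status.state()['wrist_force'])
```

```text
[2.74939778 1.11070767 6.03901216]
```

View pics/wrist5.png

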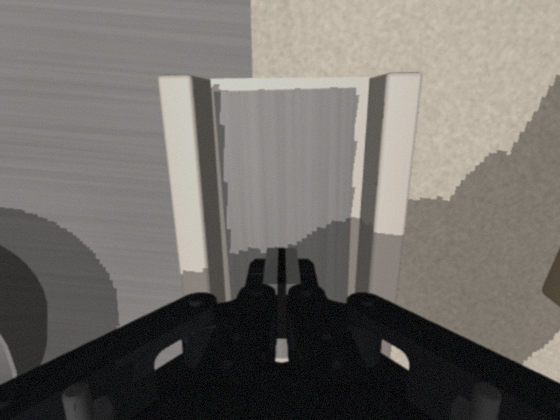

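Emit:
servo_tool:
  moves:
    - [0,0,0.08,0.2,0]

```text
clock: 16.08
tcp_pos: [0.5956, -0.2076, 0.0843]
eef_rot: [[-0.081, 0.055, -0.995], [0.996, -0.033, -0.083], [-0.037, -0.998, -0.052]]
wrist_force: [3.6, 1.3, 5.4]
width: 0.0002
```

Emit:
servo_tool:
  moves:
    - [0,0,0.07,0.4,0]

```text
clock: 16.2
tcp_pos: [0.5926, -0.2081, 0.0844]
eef_rot: [[-0.081, 0.058, -0.995], [0.996, -0.033, -0.083], [-0.038, -0.998, -0.055]]
wrist_force: [2.8, 0.8, 7.5]
width: -0.0003
```

Emit:
servo_tool:
  moves:
    - [0,0,0.07,0.5,0]

```text
clock: 16.32
tcp_pos: [0.5885, -0.2088, 0.0843]
eef_rot: [[-0.081, 0.06, -0.995], [0.996, -0.033, -0.083], [-0.038, -0.998, -0.057]]
wrist_force: [3.5, 0.4, 6.6]
width: 0.0
```

Emit:
servo_tool:
  moves:
    - [0,0,0.04,1.0,0]

```text
clock: 16.45
tcp_pos: [0.5797, -0.2099, 0.0843]
eef_rot: [[-0.081, 0.063, -0.995], [0.996, -0.034, -0.083], [-0.039, -0.997, -0.06]]
wrist_force: [3.7, 0.7, 6.1]
width: 0.0003
```

Emit:
servo_tool:
  moves:
    - [0,0,0.04,1.0,0]

```text
clock: 16.58
tcp_pos: [0.5705, -0.211, 0.0843]
eef_rot: [[-0.081, 0.066, -0.994], [0.996, -0.035, -0.084], [-0.04, -0.997, -0.063]]
wrist_force: [3.6, 0.3, 6.5]
width: 0.0001
```

Run:
```python
from h import *
im,W=look('wrist6')
print(status.state()['wrist_force'])
```

```text
[2.00840504 0.3613199  6.3501288 ]
```

View pics/wrist6.png

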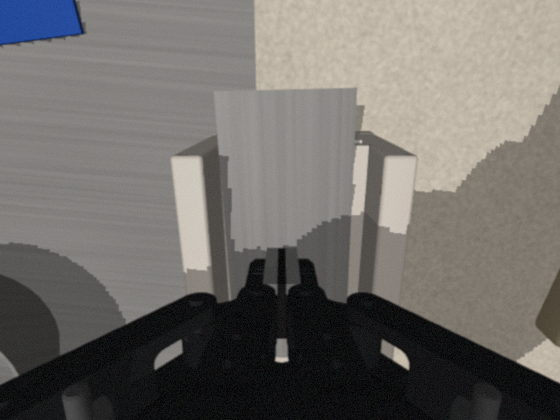

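Run:
```python
from h import *
z=np.load('pics/wrist6.npz'); W=world('wrist',z['d'],dict(intrinsics=z['K'],world_from_camera=z['T']))
for u,v in [(230,93),(285,93),(345,93),(285,150),(190,165),(400,165),(190,158),(400,158)]: print(u,v,np.round(W[v,u],4))
c,s=np.cos(np.deg2rad(4.9)),np.sin(np.deg2rad(4.9))
for u in (225,255,285,315,345):
  col=[v for v in range(80,110) if abs(W[v,u,2]-0.064)<.006]; p=W[col[0],u]; q=p[:2]-[.5919,-.2051]; print(u,col[0],'bed xy',np.round([c*q[0]+s*q[1],-s*q[0]+c*q[1]],4),p[2])
```

```text
230 93 [ 0.4982 -0.2382  0.0617]
285 93 [ 0.4964 -0.2166  0.0621]
345 93 [ 0.4945 -0.1934  0.0625]
285 150 [ 0.5185 -0.2147  0.0625]
190 165 [ 0.5236 -0.2481  0.0823]
400 165 [ 0.5169 -0.1737  0.0828]
190 158 [ 0.5209 -0.2478  0.0833]
400 158 [nan nan nan]
225 91 bed xy [-0.097  -0.0269] 0.061449302466737354
255 90 bed xy [-0.0973 -0.015 ] 0.06177103955865684
285 89 bed xy [-0.0976 -0.0033] 0.06197755113487738
315 89 bed xy [-0.0975  0.0084] 0.06218262653280418
345 88 bed xy [-0.0979  0.0201] 0.06112350356054497
```

Emit:
servo_tool:
  moves:
    - [0,0,0.03,1.2,0]

```text
clock: 16.75
tcp_pos: [0.5586, -0.2124, 0.0843]
eef_rot: [[-0.081, 0.069, -0.994], [0.996, -0.035, -0.083], [-0.041, -0.997, -0.065]]
wrist_force: [2.9, 0.6, 6.9]
width: -0.0002
```

Emit:
servo_tool:
  moves:
    - [0,0,0.02,1.2,0]

```text
clock: 16.88
tcp_pos: [0.5473, -0.2137, 0.0842]
eef_rot: [[-0.081, 0.071, -0.994], [0.996, -0.036, -0.084], [-0.042, -0.997, -0.068]]
wrist_force: [3.4, -0.2, 6.0]
width: -0.0001
```

Run:
```python
from h import *
im,W=look('wrist7')
c,s=np.cos(np.deg2rad(4.9)),np.sin(np.deg2rad(4.9))
for u in (225,255,285,315,345):
  col=[v for v in range(70,120) if abs(W[v,u,2]-0.064)<.008]; p=W[col[0],u]; q=p[:2]-[.5919,-.2051]; print(u,col[0],'bed xy',np.round([c*q[0]+s*q[1],-s*q[0]+c*q[1]],4),p[2])
```

```text
225 96 bed xy [-0.1184 -0.0277] 0.06158417878711259
255 95 bed xy [-0.1187 -0.0158] 0.06174200011373979
285 94 bed xy [-0.119 -0.004] 0.06143057975237959
315 94 bed xy [-0.119   0.0077] 0.06166795589073079
345 93 bed xy [-0.1193  0.0194] 0.06047597073897834
```

View pics/wrist7.png

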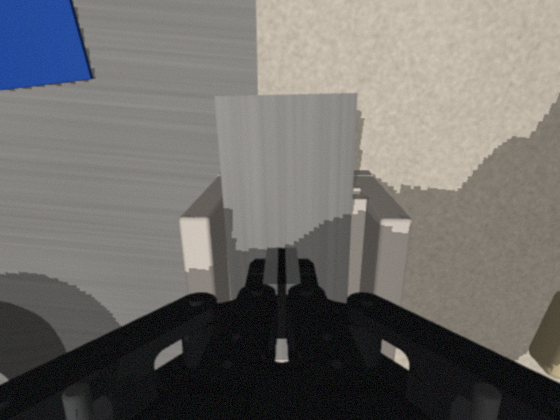

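Emit:
servo_tool:
  moves:
    - [0,0,-0.3,0,0]
    - [0,0,-0.4,0,0]
    - [0,0,-0.5,0,0]
    - [0,0,-1,0,0]
    - [0,0,-2,0,0]

```text
clock: 17.55
tcp_pos: [0.5392, -0.2114, 0.1242]
eef_rot: [[-0.08, 0.061, -0.995], [0.996, -0.034, -0.083], [-0.039, -0.998, -0.058]]
wrist_force: [0.3, -0.7, 0.7]
width: -0.0001
```

Emit:
servo_tool:
  moves:
    - [8.5,0,-4,0,0]
    - [8.5,0,-4,0,0]
    - [8.5,0,-3,0,0]
    - [8.5,0,0,0,0]

```text
clock: 18.05
tcp_pos: [0.5319, -0.2073, 0.2397]
eef_rot: [[-0.081, 0.061, -0.995], [0.996, -0.034, -0.083], [-0.039, -0.998, -0.058]]
wrist_force: [0.4, -0.0, 0.3]
width: 0.0721
```

Run:
```python
from h import *
rel([0.493,-0.2165,0.20],np.deg2rad(186))
im,W=look('wrist8')
im,d=camera('side'); save('side8',cv2.resize(im[120:260,230:410],(720,560),interpolation=cv2.INTER_CUBIC))
```

```text
t 18.05 q [-0.367, 0.158, -0.035, 1.309, -0.01, -0.449] tcp [0.5319, -0.2073, 0.2397] yaw -175.23 ydir [0.061, -0.034, -0.998] w 0.0721 F [0.37, -0.01, 0.3]
shift cm [-0.45, 3.75, 4.18] turn -0.022
```

View pics/wrist8.png

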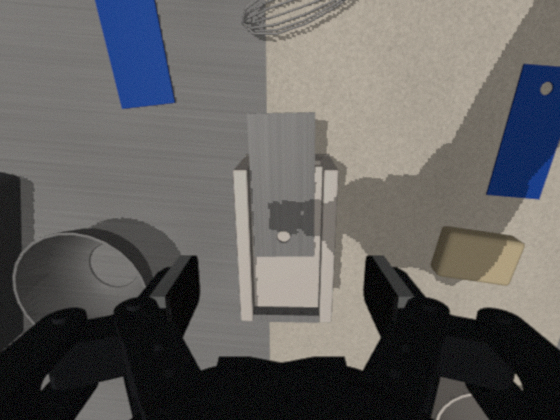

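View pics/side8.png

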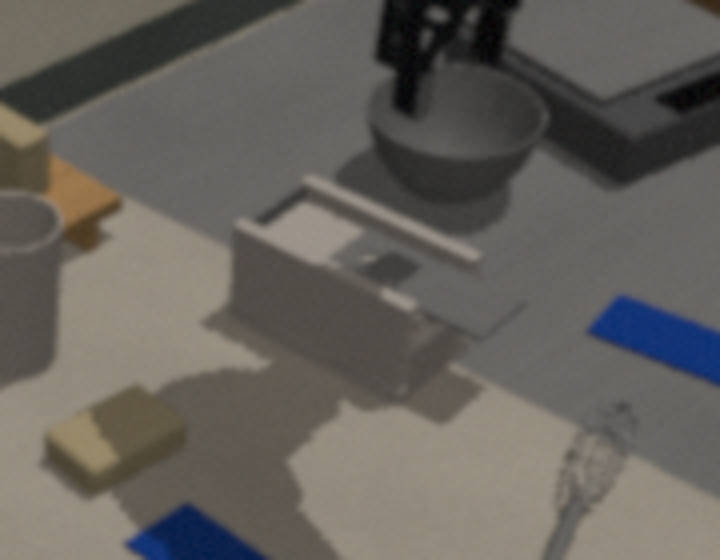

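```bash
cat >> h.py <<'E'
def plate_fit(W,box,zc,tol=0.004):
    u0,v0,u1,v1=box; m=np.zeros(W.shape[:2],np.uint8)
    m[v0:v1,u0:u1]=(np.abs(W[v0:v1,u0:u1,2]-zc)<tol)
    n,l,st,_=cv2.connectedComponentsWithStats(m,connectivity=4); k=1+np.argmax(st[1:,4]); P=W[l==k]
    A=np.c_[P[:,:2],np.ones(len(P))]; pl=np.linalg.lstsq(A,P[:,2],rcond=None)[0]
    print('n',len(P),'z',np.median(P[:,2]),'plane slope',np.round(pl[:2],4)); r=cv2.minAreaRect((P[:,:2]*1000).astype(np.float32)); print(r); return r,P
E
python3 - <<'E'
from h import *
z=np.load('pics/wrist8.npz'); W=world('wrist',z['d'],dict(intrinsics=z['K'],world_from_camera=z['T']))
print([np.round(W[v,u],4).tolist() for u,v in [(285,130),(285,200),(285,275),(243,200),(330,250),(284,237)]])
plate_fit(W,(235,105,330,270),W[150,285,2],0.002)
o=outline_of('wrist','plate')
for r in o: print(r['score'],r['extent'])
E
```

```text
[[0.4859, -0.2143, 0.0729], [0.5465, -0.2092, 0.0722], [0.6225, -0.2028, 0.0706], [0.5464, -0.245, 0.0833], [0.5861, -0.1651, 0.0828], [0.5835, -0.207, 0.0692]]
n 9018 z 0.07223788489182076 plane slope [0.0009 0.0027]
((537.255615234375, -212.58078002929688), (130.72149658203125, 57.42488479614258), 5.8241376876831055)
0.84 [279.1, 185.6, 65.6, 145.0]
0.84 [523.4, 133.5, 73.2, 139.2]
0.65 [133.4, 54.5, 83.9, 109.1]
```

Run:
```python
from h import *
rel([0.4925,-0.2172,0.13],np.deg2rad(185.8))
```

```text
t 18.2 q [-0.367, 0.16, -0.04, 1.307, -0.01, -0.449] tcp [0.5307, -0.2068, 0.2357] yaw -175.25 ydir [0.056, -0.032, -0.998] w 0.0849 F [0.53, -0.47, -0.75]
shift cm [-0.34, 10.37, 4.44] turn -0.018
```

Emit:
servo_tool:
  moves:
    - [8.5,-0.2,3.0,2.2,-0.01]
    - [8.5,-0.1,3.0,2.0,-0.01]
    - [8.5,0,4,0.2,0]
    - [8.5,0,0,0,0]

```text
clock: 18.7
tcp_pos: [0.4885, -0.2157, 0.1254]
eef_rot: [[-0.102, 0.047, -0.994], [0.994, -0.028, -0.103], [-0.033, -0.998, -0.044]]
wrist_force: [-0.1, 0.0, 0.0]
width: 0.0849
```

Run:
```python
from h import *
rel([0.4925,-0.2172,0.072],np.deg2rad(185.8))
```

```text
t 18.7 q [-0.412, 0.132, -0.317, 1.068, -0.007, -0.515] tcp [0.4885, -0.2157, 0.1254] yaw -174.05 ydir [0.047, -0.028, -0.998] w 0.0849 F [-0.14, 0.03, 0.02]
shift cm [-0.01, 5.35, -0.14] turn 0.003
```

Emit:
servo_tool:
  moves:
    - [8.5,0,2.0,0,0]
    - [8.5,0,1.5,-0.1,0]
    - [8.5,0,0,0,0]

```text
clock: 19.08
tcp_pos: [0.4924, -0.2168, 0.0915]
eef_rot: [[-0.102, 0.048, -0.994], [0.994, -0.029, -0.104], [-0.034, -0.998, -0.045]]
wrist_force: [-0.6, 0.4, -0.2]
width: 0.0848
```

Run:
```python
from h import *
rel([0.4925,-0.2172,0.072],np.deg2rad(185.8))
im,W=look('wrist9')
im,d=camera('side'); save('side9',cv2.resize(im[120:260,230:410],(720,560),interpolation=cv2.INTER_CUBIC))
```

```text
t 19.07 q [-0.411, 0.158, -0.364, 0.994, -0.007, -0.515] tcp [0.4924, -0.2168, 0.0915] yaw -174.04 ydir [0.048, -0.029, -0.998] w 0.0848 F [-0.56, 0.39, -0.16]
shift cm [0.03, 1.95, 0.08] turn 0.003
```

View pics/wrist9.png

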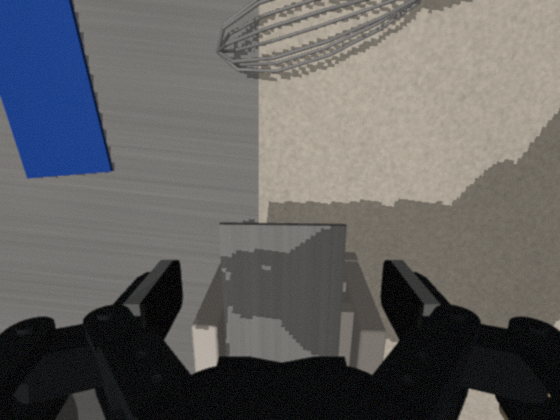

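View pics/side9.png

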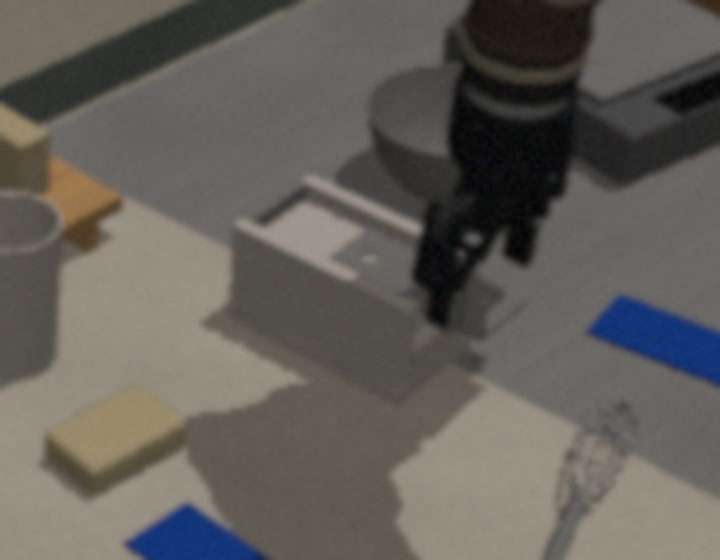

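Emit:
servo_tool:
  moves:
    - [8.5,0,1.0,0,0]
    - [8.5,0,0.9,0,0]
    - [8.5,0,0.1,0,0]

```text
clock: 19.55
tcp_pos: [0.495, -0.2181, 0.0731]
eef_rot: [[-0.102, 0.052, -0.993], [0.994, -0.031, -0.104], [-0.036, -0.998, -0.049]]
wrist_force: [0.2, 0.2, -0.3]
width: 0.0851
```

Emit:
servo_tool:
  moves:
    - [7,0,0,0,0]
    - [6.2,0,0,0,0]
    - [5,0,0,0,0]
  grip_force: 30

```text
clock: 19.92
tcp_pos: [0.495, -0.2181, 0.0733]
eef_rot: [[-0.102, 0.052, -0.993], [0.994, -0.031, -0.104], [-0.036, -0.998, -0.049]]
wrist_force: [-1.1, 0.6, -0.1]
width: 0.0544
```

Run:
```python
from h import *
rel([0.4925,-0.2172,0.072],np.deg2rad(185.8))
im,W=look('wrist10')
```

```text
t 19.93 q [-0.411, 0.172, -0.389, 0.949, -0.007, -0.515] tcp [0.495, -0.2181, 0.0733] yaw -174.03 ydir [0.052, -0.031, -0.998] w 0.0544 F [-1.13, 0.61, -0.1]
shift cm [0.12, 0.12, 0.25] turn 0.003
```

View pics/wrist10.png

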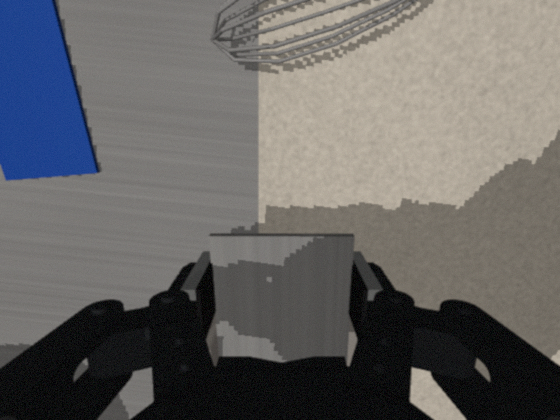

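Emit:
servo_tool:
  moves:
    - [4.5,0,0,0,0]
    - [4.5,0,0,0,0]
  grip_force: 60

```text
clock: 20.23
tcp_pos: [0.495, -0.2181, 0.0735]
eef_rot: [[-0.102, 0.053, -0.993], [0.994, -0.031, -0.104], [-0.036, -0.998, -0.049]]
wrist_force: [-1.1, 1.3, 0.4]
width: 0.0539
```

Held (opening steady at 54 mm). Lifting straight up.

Emit:
servo_tool:
  moves:
    - [4.5,0,-0.5,0,0]
    - [4.5,0,-0.7,0,0]
    - [4.5,0,-0.8,0,0]
    - [4.5,0,0,0,0]

```text
clock: 20.72
tcp_pos: [0.4937, -0.2175, 0.0948]
eef_rot: [[-0.102, 0.052, -0.993], [0.994, -0.031, -0.104], [-0.036, -0.998, -0.049]]
wrist_force: [-0.1, -0.2, -1.3]
width: 0.0537
```

Run:
```python
from h import *
rel([0.4925,-0.2172,0.12],np.deg2rad(185.8))
im,W=look('wrist11')
im,d=camera('side'); save('side11',cv2.resize(im[120:260,230:410],(720,560),interpolation=cv2.INTER_CUBIC))
```

```text
t 20.73 q [-0.411, 0.155, -0.36, 0.996, -0.007, -0.515] tcp [0.4937, -0.2175, 0.0948] yaw -174.03 ydir [0.052, -0.031, -0.998] w 0.0537 F [-0.09, -0.19, -1.31]
shift cm [-0.05, -2.52, -0.0] turn 0.003
```

View pics/side11.png

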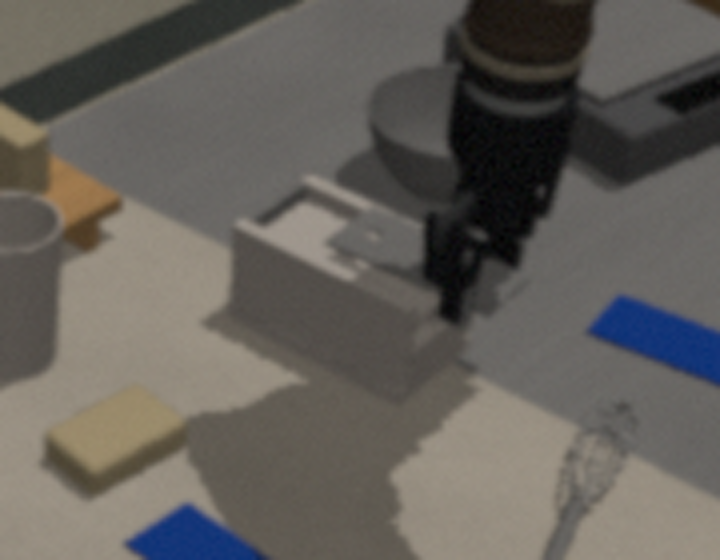

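View pics/wrist11.png

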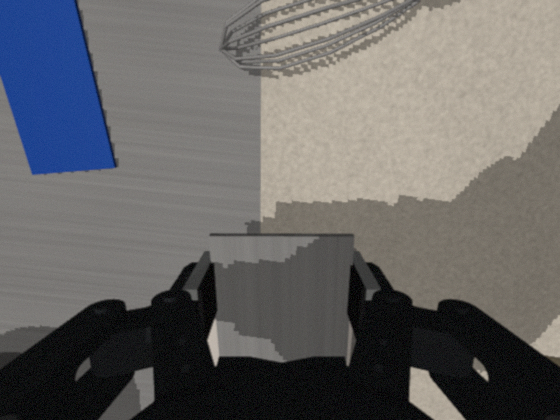

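Emit:
servo_tool:
  moves:
    - [4.5,0,-2,0,0]
    - [4.5,0,-3,0,0]
    - [4.5,0,-2,0,0]
    - [4.5,0,0,0,0]

```text
clock: 21.32
tcp_pos: [0.4887, -0.2147, 0.1638]
eef_rot: [[-0.102, 0.048, -0.994], [0.994, -0.029, -0.104], [-0.034, -0.998, -0.045]]
wrist_force: [0.2, 0.5, -2.7]
width: 0.054
```

Run:
```python
from h import *
rel([0.4925,-0.2172,0.12],np.deg2rad(185.8))
im,W=look('scene12','scene'); save('scene12c',cv2.resize(im[160:280,140:300],(800,600),interpolation=cv2.INTER_CUBIC))
im,W2=look('side12','side'); save('side12c',cv2.resize(im[100:240,230:410],(720,560),interpolation=cv2.INTER_CUBIC))
```

```text
t 21.32 q [-0.41, 0.114, -0.251, 1.15, -0.007, -0.514] tcp [0.4887, -0.2147, 0.1638] yaw -174.04 ydir [0.048, -0.029, -0.998] w 0.054 F [0.15, 0.54, -2.68]
shift cm [-0.14, 4.4, -0.16] turn 0.003
```

View pics/scene12c.png

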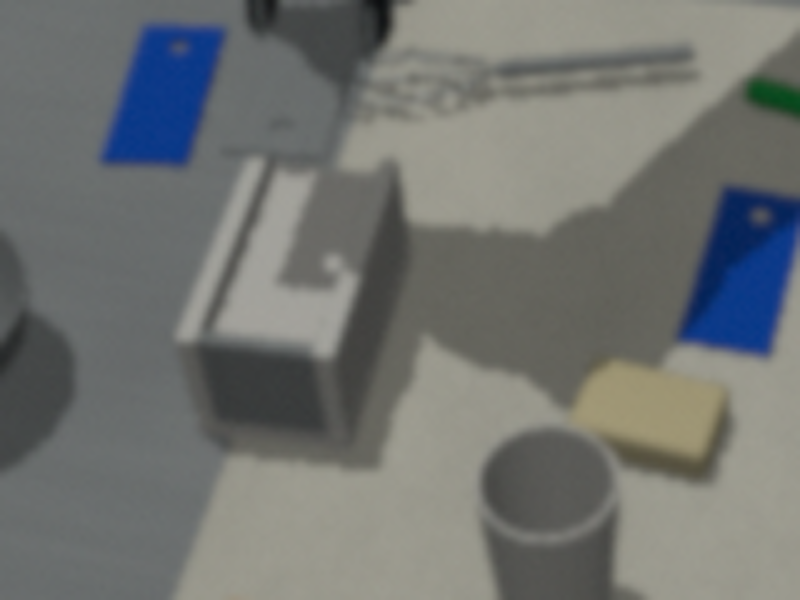

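View pics/side12c.png

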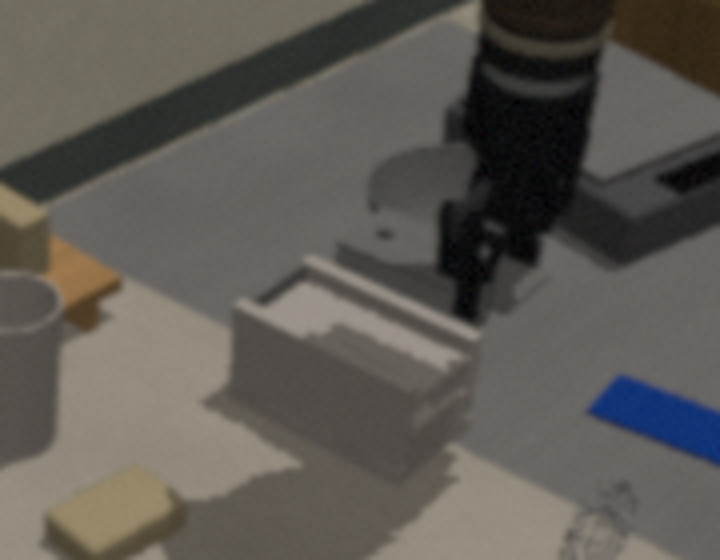

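```bash
cat >> h.py <<'E'
def held(n,box,zlo,zhi,s):
    z=np.load(f'pics/{n}.npz'); W=world(n,z['d'],dict(intrinsics=z['K'],world_from_camera=z['T']))
    u0,v0,u1,v1=box; S=W[v0:v1,u0:u1]; m=((S[...,2]>zlo)&(S[...,2]<zhi)).astype(np.uint8)
    k,l,st,_=cv2.connectedComponentsWithStats(m,connectivity=4); j=1+np.argmax(st[1:,4]); P=S[l==j]
    A=np.c_[P[:,:2]-P[:,:2].mean(0),np.ones(len(P))]; pl=np.linalg.lstsq(A,P[:,2],rcond=None)[0]
    res=P[:,2]-A@pl
    good=np.abs(res)<0.004; A=A[good];P=P[good]; pl=np.linalg.lstsq(A,P[:,2],rcond=None)[0]
    print(n,len(P),'mean',np.round(P.mean(0),4),'slope',np.round(pl[:2],3),cv2.minAreaRect((P[:,:2]*1000).astype(np.float32))); return P
E
python3 - <<'E'
from h import *
held('scene12',(180,165,215,195),0.12,0.19,None)
held('side12',(300,145,350,185),0.12,0.19,None)
for n,pts in [('scene12',[(188,180),(200,186),(196,184)]),('side12',[(327,158),(335,165)])]:
    z=np.load(f'pics/{n}.npz'); W=world(n,z['d'],dict(intrinsics=z['K'],world_from_camera=z['T']))
    print([np.round(W[v,u],3).tolist() for u,v in pts])
E
```

```text
scene12 541 mean [ 0.5451 -0.2087  0.1626] slope [-0.017  0.007] ((543.0038452148438, -207.02081298828125), (105.7421646118164, 67.75310516357422), 10.437933921813965)
side12 321 mean [ 0.5541 -0.2002  0.1602] slope [-0.023  0.004] ((536.3281860351562, -204.925537109375), (123.37340545654297, 63.084083557128906), 0.343748539686203)
[[0.562, -0.233, 0.163], [0.573, -0.195, 0.16], [0.566, -0.209, 0.158]]
[[0.575, -0.211, 0.158], [0.536, -0.198, 0.16]]
```

Emit:
servo_tool:
  moves:
    - [4.5,2.0,0,0,0.02]
    - [4.5,4.0,0,0,0.035]
    - [4.5,4.0,0,0,0.035]
    - [4.5,4.0,0,0,0.035]
    - [4.5,4.0,0,0,0.035]

```text
clock: 22.05
tcp_pos: [0.4783, -0.0318, 0.1489]
eef_rot: [[0.068, 0.035, -0.997], [0.997, -0.026, 0.067], [-0.023, -0.999, -0.037]]
wrist_force: [0.1, 0.2, -1.3]
width: 0.0535
```

Emit:
servo_tool:
  moves:
    - [4.5,4.0,0,0,0.035]
    - [4.5,4.0,0,0,0.035]
    - [4.5,4.0,0,0,0.035]
    - [4.5,4.0,0,0,0.035]
    - [4.5,2.0,0,0,0.035]

```text
clock: 22.68
tcp_pos: [0.4984, 0.1531, 0.1372]
eef_rot: [[0.245, 0.026, -0.969], [0.969, -0.027, 0.244], [-0.02, -0.999, -0.031]]
wrist_force: [0.2, -0.6, -1.9]
width: 0.0535
```

Run:
```python
from h import *
rel([0.5260,0.2278,0.16],np.deg2rad(164.7))
```

```text
t 22.68 q [0.316, 0.132, -0.288, 1.134, -0.034, 0.563] tcp [0.4984, 0.1531, 0.1372] yaw 165.87 ydir [0.026, -0.027, -0.999] w 0.0535 F [0.15, -0.64, -1.87]
shift cm [7.87, -2.41, -0.93] turn 0.02
```

Emit:
servo_tool:
  moves:
    - [4.5,3.0,-0.8,-0.4,0.01]
    - [4.5,3.0,-0.8,-0.4,0.01]
    - [4.5,1.8,-0.6,0,0]
    - [4.5,0,0,0,0]

```text
clock: 23.18
tcp_pos: [0.5234, 0.2303, 0.1519]
eef_rot: [[0.262, 0.017, -0.965], [0.965, -0.031, 0.261], [-0.025, -0.999, -0.024]]
wrist_force: [0.4, -0.9, -0.8]
width: 0.0539
```

Run:
```python
from h import *
rel([0.5260,0.2278,0.12],np.deg2rad(164.7))
im,W=look('scene13','scene'); save('scene13c',cv2.resize(im[190:290,290:420],(780,600),interpolation=cv2.INTER_CUBIC))
im,W2=look('side13','side'); save('side13c',cv2.resize(im[190:330,130:290],(640,560),interpolation=cv2.INTER_CUBIC))
```

```text
t 23.18 q [0.431, 0.229, -0.138, 1.201, -0.035, 0.696] tcp [0.5234, 0.2303, 0.1519] yaw 164.84 ydir [0.017, -0.031, -0.999] w 0.0539 F [0.38, -0.91, -0.78]
shift cm [-0.09, 3.2, -0.24] turn 0.002
```

View pics/scene13c.png

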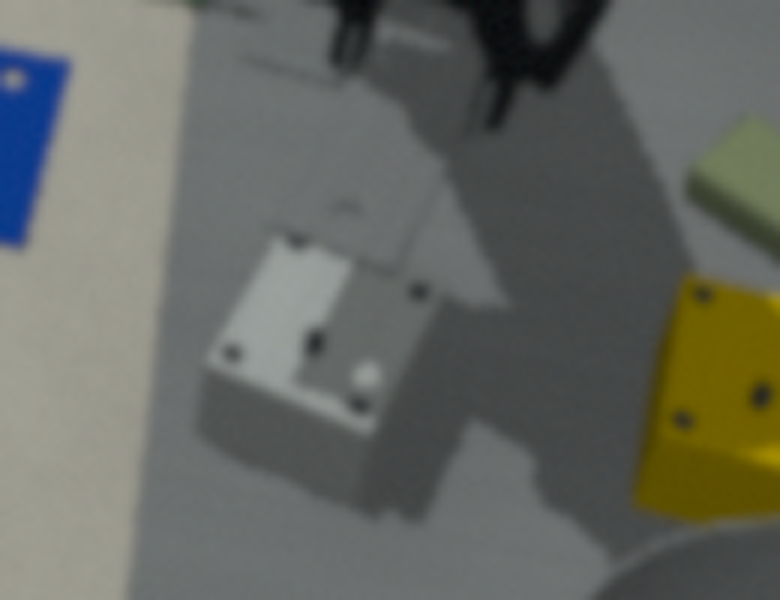

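View pics/side13c.png

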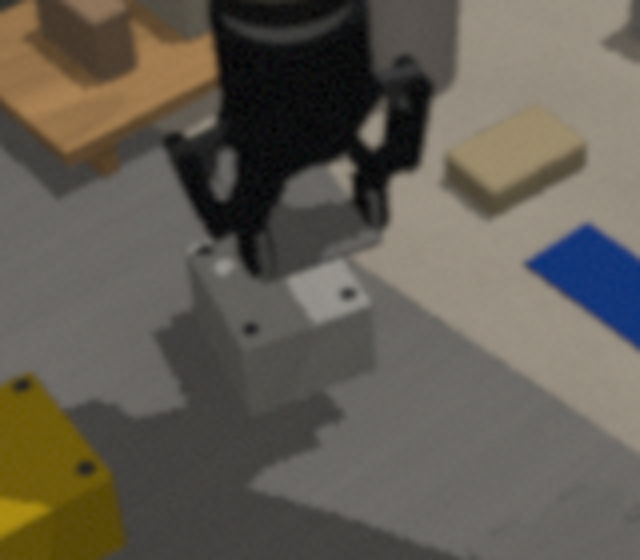

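```bash
cat >> h.py <<'E'
def onplane(name,u,v,z,M=None):
    M=M or camera_model(name); K=np.array(M['intrinsics']); T=np.array(M['world_from_camera'])
    r=T[:3,:3]@np.array([(u-K[0,2])/K[0,0],(v-K[1,2])/K[1,1],1]); return T[:3,3]+r*(z-T[2,3])/r[2]
E
python3 - <<'E'
from h import *
P=held('scene13',(320,192,370,240),0.13,0.165,None)
z=P[:,2].mean()
print('hole guess',onplane('scene',290+346/6,190+207/6,z-0.002))
# pin in scene: predicted vs seen
M=camera_model('scene')
z0=np.load('pics/scene0.npz')
for p in [(0.6106,0.2047,0.0563),(0.6106,0.2047,0.0703)]: print('pin px pred',proj('scene',p))
big=cv2.resize(z0['im'][225:270,320:370],(600,540),interpolation=cv2.INTER_CUBIC); save('pin0',big)
im=np.load('pics/scene13.npz')['im']
g=cv2.resize(im[210:245,330:370],(800,700),interpolation=cv2.INTER_CUBIC).astype(float); g=np.clip((g-g.min())*255/(130-g.min()),0,255).astype(np.uint8); save('hole13',cv2.resize(g,(600,525)))
E
```

```text
scene13 843 mean [0.5658 0.2173 0.1495] slope [-0.032  0.017] ((562.200927734375, 214.032470703125), (69.3099136352539, 133.14158630371094), 76.44894409179688)
hole guess [0.60366682 0.20773404 0.14753236]
pin px pred [341.78839518 248.32149188]
pin px pred [342.41997626 245.12227254]
```

View pics/pin0.png

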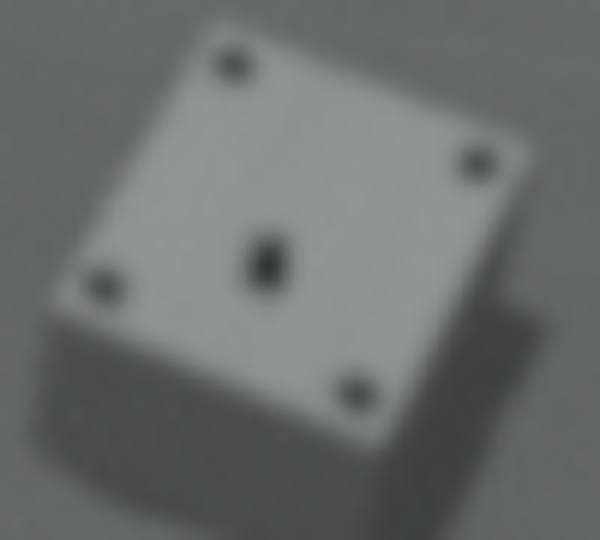

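View pics/hole13.png

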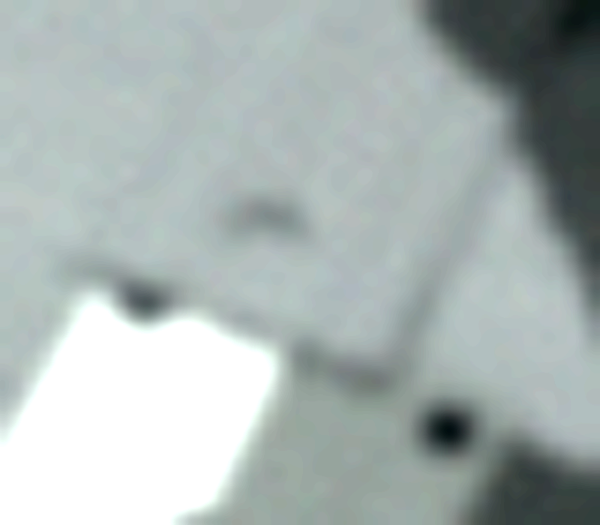

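Emit:
servo_tool:
  moves:
    - [4.5,-0.1,2.0,-0.3,0]
    - [4.5,0,2.0,0,0]
    - [4.5,0,1.0,0,0]
    - [4.5,0,0,0,0]

```text
clock: 23.78
tcp_pos: [0.525, 0.2216, 0.1004]
eef_rot: [[0.267, 0.015, -0.964], [0.963, -0.033, 0.266], [-0.027, -0.999, -0.023]]
wrist_force: [0.3, 0.2, -1.0]
width: 0.0537
```

Run:
```python
from h import *
rel([0.5260,0.2278,0.09],np.deg2rad(164.7))
im,W=look('scene14','scene')
P=held('scene14',(320,192,370,250),0.075,0.12,None)
g=cv2.resize(im[215:260,320:372],(780,675),interpolation=cv2.INTER_CUBIC).astype(float); g=np.clip((g-20)*255/(140-20),0,255).astype(np.uint8); save('hole14',cv2.resize(g,(650,562)))
im,W=look('wrist14'); im,W=look('side14','side'); save('side14c',cv2.resize(im[190:330,130:290],(640,560),interpolation=cv2.INTER_CUBIC))
```

```text
t 23.77 q [0.417, 0.251, -0.226, 1.093, -0.036, 0.686] tcp [0.525, 0.2216, 0.1004] yaw 164.56 ydir [0.015, -0.033, -0.999] w 0.0537 F [0.33, 0.23, -1.03]
shift cm [0.65, 1.02, 0.1] turn -0.003
scene14 812 mean [0.567  0.2088 0.0982] slope [-0.034  0.021] ((563.1644287109375, 205.60501098632812), (79.95849609375, 133.10809326171875), 69.30430603027344)
```

View pics/hole14.png

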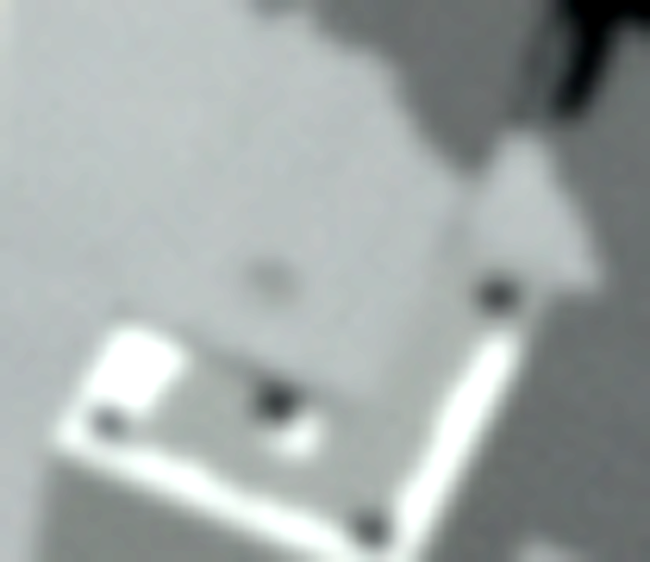

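View pics/side14c.png

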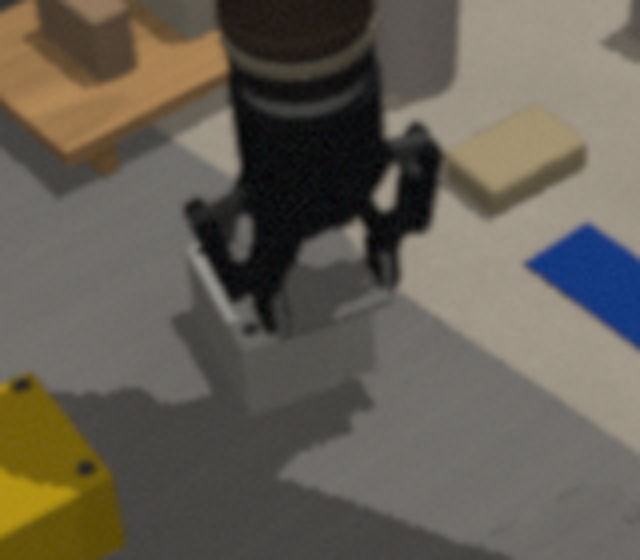

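View pics/wrist14.png

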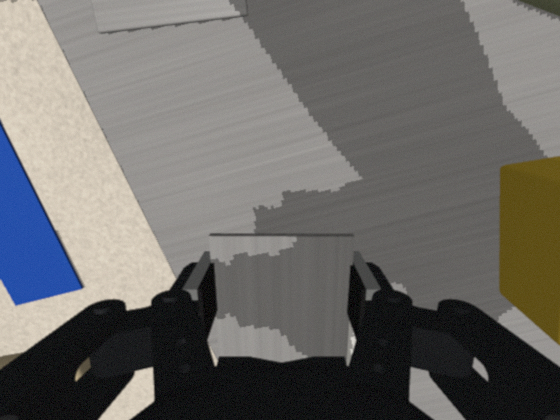

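Run:
```python
from h import *
for dv in (0,1): print(onplane('scene',341.6,237.2+dv,0.0965))
s=status.state(); R=np.array(s['eef_rot']); p=np.array(s['tcp_pos'])
print('kin',p[:2]-0.0877*R[:2,2]/np.hypot(*R[:2,2]))
# hole ellipse predicted px for kin hole
h=p[:2]-0.0877*R[:2,2]; 
for a in np.linspace(0,2*np.pi,8,endpoint=False): print(np.round([proj('scene',(h[0]+.006*np.cos(a),h[1]+.006*np.sin(a),zz)) for zz in(.0965,.0935)],1).tolist())
```

```text
[0.60601505 0.19882141 0.0965    ]
[0.60930745 0.19924463 0.0965    ]
kin [0.61049955 0.19909422]
[[341.2, 240.3], [341.1, 241.0]]
[[342.9, 240.1], [342.8, 240.8]]
[[343.8, 239.0], [343.7, 239.7]]
[[343.3, 237.6], [343.2, 238.3]]
[[341.8, 236.8], [341.6, 237.5]]
[[340.1, 237.0], [339.9, 237.7]]
[[339.2, 238.1], [339.1, 238.8]]
[[339.6, 239.5], [339.5, 240.2]]
```

Emit:
servo_tool:
  moves:
    - [4.5,0.3,0,0.1,0]
    - [4.5,0.25,0,0.05,0]
    - [4.5,0,0.5,0,0]
    - [4.5,0,0.5,0,0]

```text
clock: 24.42
tcp_pos: [0.5273, 0.229, 0.0931]
eef_rot: [[0.266, 0.021, -0.964], [0.964, -0.03, 0.265], [-0.023, -0.999, -0.028]]
wrist_force: [0.6, 0.6, -1.0]
width: 0.054
```

```bash
cat >> h.py <<'E'
def holekin(d=0.0877):
    s=status.state(); R=np.array(s['eef_rot']); p=np.array(s['tcp_pos']); zz=R[:2,2]/np.hypot(*R[:2,2])
    h=p[:2]-d*zz; e=np.array([0.6106,0.2047])-h; xx=np.array([zz[1],-zz[0]])
    print('t',s['clock'],'tcp',np.round(p,4),'hole',np.round(h,4),'err to pin mm',np.round(e*1000,1),'tool x,z cm',np.round([e@R[:2,0]*100,e@zz*100],2),'yaw',np.degrees(np.arctan2(R[1,2],R[0,2])),'ydir',np.round(R[:,1],3),'F',np.round(s['wrist_force'],1))
E
python3 - <<'E'
from h import *
holekin()
E
```

```text
t 24.425 tcp [0.5273 0.229  0.0931] hole [0.6118 0.2058] err to pin mm [-1.2 -1.1] tool x,z cm [-0.14  0.09] yaw 164.61161136464415 ydir [ 0.021 -0.03  -0.999] F [ 0.6  0.6 -1. ]
```

Emit:
servo_tool:
  moves:
    - [4.5,-0.1,0.4,0.1,0]
    - [4.5,0,0.4,0.05,0]
    - [4.5,0,0.1,0,0]

```text
clock: 24.8
tcp_pos: [0.525, 0.2278, 0.0825]
eef_rot: [[0.266, 0.019, -0.964], [0.964, -0.031, 0.265], [-0.024, -0.999, -0.027]]
wrist_force: [-0.9, 0.1, -2.1]
width: 0.0539
```

Run:
```python
from h import *
holekin()
im,W=look('scene15','scene')
P=held('scene15',(320,192,370,250),0.07,0.10,None)
g=cv2.resize(im[215:260,320:372],(780,675),interpolation=cv2.INTER_CUBIC).astype(float); g=np.clip((g-20)*255/(140-20),0,255).astype(np.uint8); save('hole15',cv2.resize(g,(650,562)))
```

```text
t 24.8 tcp [0.525  0.2278 0.0825] hole [0.6096 0.2046] err to pin mm [1.  0.1] tool x,z cm [ 0.04 -0.09] yaw 164.61564723433617 ydir [ 0.019 -0.031 -0.999] F [-0.9  0.1 -2.1]
scene15 783 mean [0.5661 0.2149 0.0803] slope [-0.028  0.022] ((564.3110961914062, 215.94232177734375), (76.47814178466797, 133.5030517578125), 76.8491439819336)
```

View pics/hole15.png

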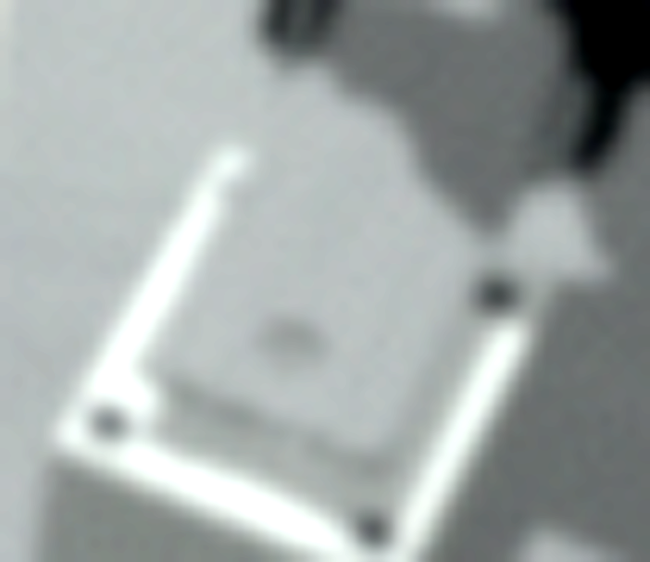

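Emit:
servo_tool:
  moves:
    - [4.5,0.05,0.25,-0.05,0]
    - [4.5,0.05,0.25,0,0]

```text
clock: 25.1
tcp_pos: [0.5263, 0.2286, 0.0776]
eef_rot: [[0.266, 0.02, -0.964], [0.964, -0.03, 0.265], [-0.024, -0.999, -0.027]]
wrist_force: [0.8, 0.6, -2.0]
width: 0.054
```

Emit:
servo_tool:
  moves:
    - [4.5,0,0.2,0,0]
    - [4.5,0,0.2,0,0]

```text
clock: 25.35
tcp_pos: [0.5264, 0.2285, 0.0733]
eef_rot: [[0.266, 0.02, -0.964], [0.964, -0.03, 0.265], [-0.024, -0.999, -0.027]]
wrist_force: [-0.2, 0.3, -2.1]
width: 0.0538
```

Run:
```python
from h import *
holekin()
im,W=look('scene16','scene')
P=held('scene16',(320,192,370,258),0.06,0.10,None)
g=cv2.resize(im[215:260,320:372],(780,675),interpolation=cv2.INTER_CUBIC).astype(float); g=np.clip((g-20)*255/(140-20),0,255).astype(np.uint8); save('hole16',cv2.resize(g,(650,562)))
print(onplane('scene',342,246,.072))
```

```text
t 25.35 tcp [0.5264 0.2285 0.0733] hole [0.611  0.2053] err to pin mm [-0.4 -0.6] tool x,z cm [-0.06  0.02] yaw 164.6062135682189 ydir [ 0.02  -0.03  -0.999] F [-0.2  0.3 -2.1]
scene16 780 mean [0.57   0.2161 0.0713] slope [-0.033  0.018] ((566.0389404296875, 217.32321166992188), (78.7960433959961, 131.97811889648438), 74.87512969970703)
[0.61507762 0.20395781 0.072     ]
```

View pics/hole16.png

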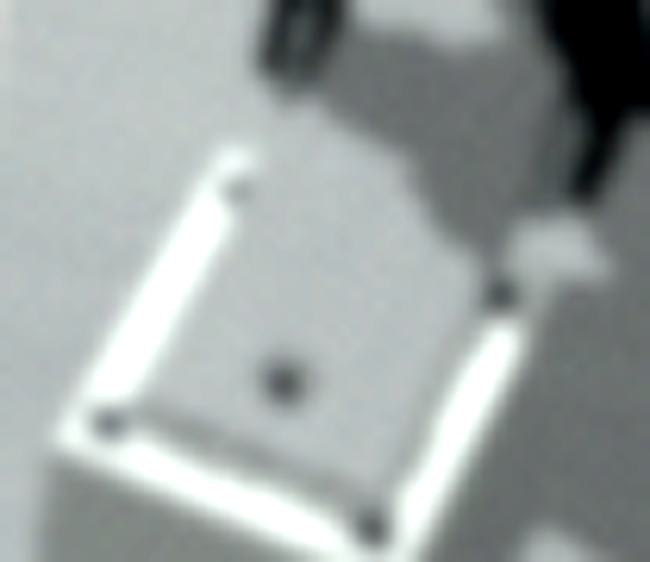

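Emit:
servo_tool:
  moves:
    - [4.5,-0.03,0.2,0,0]
    - [4.5,0,0.2,0,0]

```text
clock: 25.65
tcp_pos: [0.5264, 0.2281, 0.0689]
eef_rot: [[0.266, 0.02, -0.964], [0.964, -0.03, 0.265], [-0.024, -0.999, -0.027]]
wrist_force: [0.2, 0.1, -2.2]
width: 0.0535
```

Emit:
servo_tool:
  moves:
    - [4.5,0,0.15,0,0]

```text
clock: 25.78
tcp_pos: [0.5264, 0.228, 0.0673]
eef_rot: [[0.266, 0.02, -0.964], [0.964, -0.03, 0.265], [-0.024, -0.999, -0.027]]
wrist_force: [-0.1, -0.5, -1.0]
width: 0.0534
```

Emit:
servo_tool:
  moves:
    - [4.5,0,0.15,0,0]

```text
clock: 25.9
tcp_pos: [0.5264, 0.228, 0.0657]
eef_rot: [[0.266, 0.02, -0.964], [0.964, -0.03, 0.265], [-0.024, -0.999, -0.027]]
wrist_force: [0.2, 0.7, -0.7]
width: 0.0537
```

Emit:
servo_tool:
  moves:
    - [4.5,0,0.1,0,0]

```text
clock: 26.02
tcp_pos: [0.5264, 0.2279, 0.0646]
eef_rot: [[0.266, 0.02, -0.964], [0.964, -0.03, 0.265], [-0.024, -0.999, -0.027]]
wrist_force: [0.1, -0.2, -2.0]
width: 0.0535
```

Emit:
servo_tool:
  moves:
    - [4.5,0,0.1,0,0]

```text
clock: 26.15
tcp_pos: [0.5264, 0.2279, 0.0635]
eef_rot: [[0.266, 0.02, -0.964], [0.964, -0.03, 0.265], [-0.024, -0.999, -0.027]]
wrist_force: [0.5, -0.5, -1.7]
width: 0.0539
```

Emit:
servo_tool:
  moves:
    - [4.5,0,0.1,0,0]

```text
clock: 26.28
tcp_pos: [0.5265, 0.2279, 0.0626]
eef_rot: [[0.266, 0.02, -0.964], [0.964, -0.03, 0.265], [-0.024, -0.999, -0.027]]
wrist_force: [-0.5, -0.4, -0.1]
width: 0.0537
```

Emit:
servo_tool:
  moves:
    - [4.5,0,0.07,0,0]

```text
clock: 26.4
tcp_pos: [0.5266, 0.2279, 0.062]
eef_rot: [[0.266, 0.02, -0.964], [0.964, -0.03, 0.265], [-0.024, -0.999, -0.028]]
wrist_force: [-0.9, -0.2, 0.2]
width: 0.0535
```

Emit:
servo_tool:
  moves:
    - [4.5,0,0.07,0,0]

```text
clock: 26.52
tcp_pos: [0.5267, 0.2279, 0.0614]
eef_rot: [[0.266, 0.02, -0.964], [0.964, -0.03, 0.265], [-0.024, -0.999, -0.028]]
wrist_force: [-0.8, -0.2, 0.8]
width: 0.0542
```

Emit:
servo_tool:
  moves:
    - [4.5,0,0.07,0,0]

```text
clock: 26.65
tcp_pos: [0.5267, 0.2279, 0.0609]
eef_rot: [[0.266, 0.021, -0.964], [0.964, -0.03, 0.265], [-0.024, -0.999, -0.028]]
wrist_force: [-2.1, -0.2, 5.2]
width: 0.0533
```

Emit:
servo_tool:
  moves:
    - [4.5,0,0.07,0,0]

```text
clock: 26.78
tcp_pos: [0.5267, 0.2279, 0.0608]
eef_rot: [[0.266, 0.021, -0.964], [0.964, -0.03, 0.265], [-0.023, -0.999, -0.028]]
wrist_force: [-3.3, 0.8, 6.3]
width: 0.0537
```

Run:
```python
from h import *
holekin()
im,W=look('scene17','scene')
P=held('scene17',(320,192,370,258),0.056,0.10,None)
P=held('scene17',(325,222,362,258),0.0575,0.08,None)
g=cv2.resize(im[215:260,320:372],(780,675),interpolation=cv2.INTER_CUBIC).astype(float); g=np.clip((g-20)*255/(140-20),0,255).astype(np.uint8); save('hole17',cv2.resize(g,(650,562)))
```

```text
t 26.775 tcp [0.5267 0.2279 0.0608] hole [0.6112 0.2046] err to pin mm [-0.6  0.1] tool x,z cm [-0.01  0.06] yaw 164.6013161116008 ydir [ 0.021 -0.03  -0.999] F [-3.3  0.8  6.3]
scene17 622 mean [0.5924 0.2106 0.0604] slope [-0.047 -0.001] ((577.7739868164062, 213.79388427734375), (80.62911224365234, 127.58229064941406), 75.71754455566406)
scene17 749 mean [0.578  0.2125 0.0604] slope [0.004 0.009] ((570.7861328125, 210.8258514404297), (78.85366821289062, 129.9615478515625), 84.65184020996094)
```

View pics/hole17.png

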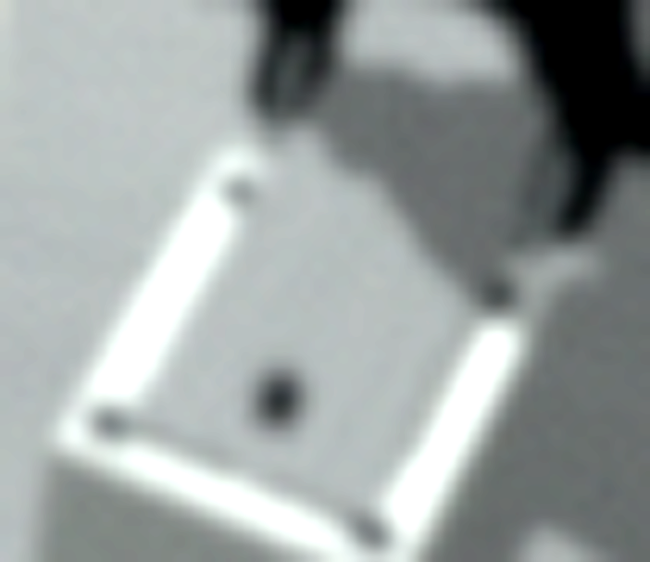

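Emit:
servo_tool:
  moves:
    - [4.5,0,0,0,0]
    - [6.5,0,0,0,0]
    - [8.5,0,0,0,0]
    - [8.5,0,0,0,0]
  grip_force: 20

```text
clock: 27.32
tcp_pos: [0.5272, 0.228, 0.0607]
eef_rot: [[0.266, 0.022, -0.964], [0.964, -0.03, 0.265], [-0.023, -0.999, -0.029]]
wrist_force: [-0.3, -0.3, -1.1]
width: 0.0849
```

Run:
```python
from h import *
holekin(); im,W=look('wrist18'); print(status.state()['width'])
```

```text
t 27.325 tcp [0.5272 0.228  0.0607] hole [0.6117 0.2048] err to pin mm [-1.1 -0.1] tool x,z cm [-0.03  0.11] yaw 164.60529729886707 ydir [ 0.022 -0.03  -0.999] F [-0.3 -0.3 -1.1]
0.0847047544454244
```

View pics/wrist18.png

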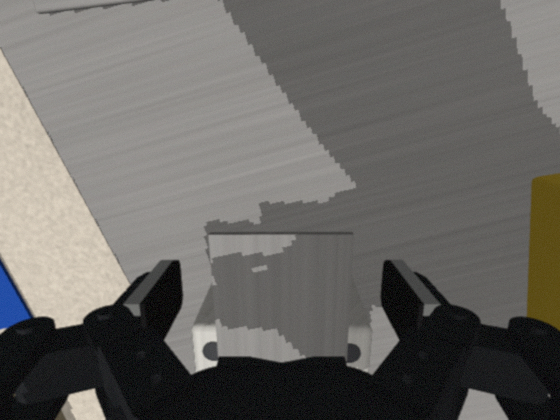

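Released: the plate front edge is at row 233, midway between the open fingers. Now I raise the tool straight up.

Emit:
servo_tool:
  moves:
    - [8.5,0,-0.8,0,0]
    - [8.5,0,-1.5,0,0]
    - [8.5,0,-3,0,0]
    - [8.5,0,-4,0,0]
    - [8.5,0,-4,0,0]

```text
clock: 28.0
tcp_pos: [0.5227, 0.2315, 0.1979]
eef_rot: [[0.266, 0.018, -0.964], [0.964, -0.032, 0.265], [-0.026, -0.999, -0.026]]
wrist_force: [0.5, 0.7, -1.2]
width: 0.085
```

Emit:
servo_tool:
  moves:
    - [8.5,0,-4,1,0]
    - [8.5,0,-3,2,0]
    - [8.5,0,0,0,0]

```text
clock: 28.38
tcp_pos: [0.4929, 0.2424, 0.2769]
eef_rot: [[0.267, 0.027, -0.963], [0.964, -0.027, 0.266], [-0.018, -0.999, -0.034]]
wrist_force: [-1.1, 0.9, -0.1]
width: 0.0851
```

Run:
```python
from h import *
holekin(); im,W=look('wrist19'); 
print([np.round(W[v,u],4).tolist() for u,v in [(282,150),(282,200),(282,120)]])
o=outline_of('wrist','plate')
for r in o: print(round(r['score'],2),r['extent'])
im,Ws=look('scene19','scene'); g=cv2.resize(im[205:265,310:380],(700,600),interpolation=cv2.INTER_CUBIC); save('scene19c',g)
```

```text
t 28.375 tcp [0.4929 0.2424 0.2769] hole [0.5774 0.2191] err to pin mm [ 33.2 -14.4] tool x,z cm [-0.5  -3.58] yaw 164.57504701448596 ydir [ 0.027 -0.027 -0.999] F [-1.1  0.9 -0.1]
[[0.4728, 0.2441, 0.0002], [0.5154, 0.2332, 0.0597], [0.44, 0.2531, -0.0009]]
0.93 [119.2, 197.8, 88.3, 113.0]
0.61 [279.3, 246.8, 51.4, 111.8]
```

View pics/wrist19.png

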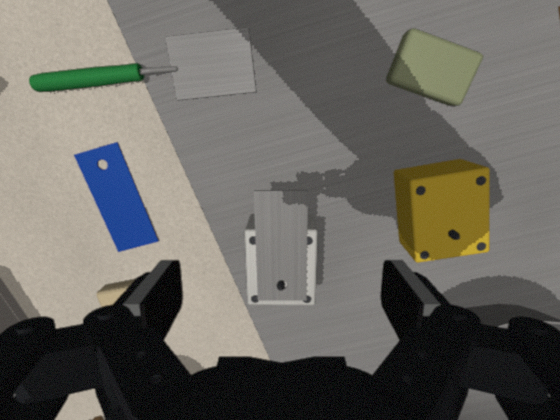

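View pics/scene19c.png

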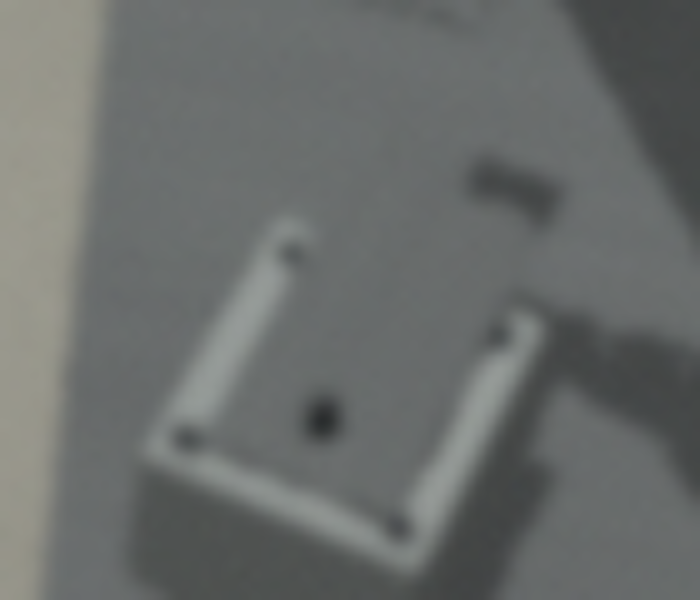

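Run:
```python
from h import *
z=np.load('pics/wrist19.npz'); W=world('wrist',z['d'],dict(intrinsics=z['K'],world_from_camera=z['T']))
plate_fit(W,(240,185,325,305),0.0597,0.0018)
print('stand top',np.nanmedian(W[245:295,249:252,2]),np.nanmedian(W[245:295,311:314,2]))
n='scene'; camera(n); Ws=world(n,np.load('pics/scene19.npz')['d'])
for q in ['soap_bar','beaker']:
    for r in outline_of(n,q)[:2]:
        P=Ws[r['pixels']]; print(q,np.round(np.nanmedian(P,0),3))
```

```text
n 5258 z 0.05901960285306143 plane slope [0.0004 0.0017]
((567.8796997070312, 217.7239227294922), (56.01099395751953, 130.89303588867188), 75.16989135742188)
stand top 0.05584049631550064 0.056011418366902016
soap_bar [0.613 0.008 0.026]
soap_bar [0.441 0.417 0.026]
beaker [ 0.739 -0.015  0.079]
beaker [0.614 0.008 0.026]
```

Run:
```python
from plant import ticket,status
print(ticket.sign_off(), status.state()['clock'])
```

```text
the job is handed in; nothing more can be done
the job is handed in; nothing more can be done
```

The plate is on the stand with the pin through its hole, it has been let go, and the job is handed in at about 28.5 s of the 72 s. The hand-in gives no verdict, so the results below are my own measurements.

**What I did:** I pressed the plate with closed fingertips. The floor sank about 7 mm before it bottomed, and the readings between moves peaked at about 8 N. I then slid the plate out to roughly 44 mm overhang, gripped it by its long sides, lifted it and carried it level. I lowered it over the pin (about 6 N on contact), opened the fingers and raised the tool clear.

**Last checks, from the wrist camera:**

| Check | Measured | Limit |
|---|---|---|
| Plate top above stand top | 3.0 mm, so the plate is flat on it | underside at most 2.5 mm up |
| Tilt | about 0.002 rad | 0.06 rad |
| Square to the stand | within about 0.5° (0.01 rad) | 0.15 rad |
| Hole centre from pin | about 2 mm, and the pin shows in the hole | 4 mm |

- **Other things:** The beaker and both soap bars read within 3 mm of where they started. I did not re-measure the spatula, whisk and small bowl, but the arm touched nothing near them.
- **What went wrong on the way:**
  - The last joint ran into its limit during the look at the stand and tilted the tool. Working against the opposite limit reduced the tilt, but the tool stayed 0.03–0.08 rad off vertical after that.
  - The fingertips slipped on the plate at the start of the slide, until I raised the press to 6–7 N.

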